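Rack two leather punches in a slanted clip rack

TASK

Put the two steel leather punches away in the slanted rack, each tip first through the eyelet and down into its own tube: the slim punch in the narrow one, the thick punch in the wide one. A spring clip stops each punch part-way, so press it on down along its tube until it is fully home on the floor of its tube. Leave the tape roll, the pattern weight and the glue jar where they are.

Things in the scene. Friction and masses are not known exactly. Their poses are not given: they have to be found in the camera images.
- slim_punch: slim round steel punch, 14 mm diameter, 150 mm long, about 0.16 kg. The body origin is on the axis at mid-length; +x of the body runs along the axis from the flat head towards the tapered tip. It starts lying level on its rest, tip away from the robot (give or take about 35 deg), its axis 28 mm above the bench
- slim_punch_tip (a point): centre of the slim punch's tip: the last 12 mm taper from 14 mm down to 7 mm across
- slim_punch_head (a point): centre of the slim punch's flat head end, 150 mm from the tip
- thick_punch: thick round steel punch, 20 mm diameter, 150 mm long, about 0.30 kg. The body origin is on the axis at mid-length; +x of the body runs along the axis from the flat head towards the tapered tip. It starts lying level on its rest, tip away from the robot (give or take about 35 deg), its axis 32 mm above the bench
- thick_punch_tip (a point): centre of the thick punch's tip: the last 12 mm taper from 20 mm down to 10 mm across
- thick_punch_head (a point): centre of the thick punch's flat head end, 150 mm from the tip
- rest_a: fixed light-wood rest carrying the slim punch: base 100 x 50 x 6 mm with two V notches 80 mm apart (each 8 mm thick, up to 34 mm high), so 72 mm are free between them at the middle of the punch. Origin: centre of its underside; x along the punch
- rest_b: fixed rest like rest_a, carrying the thick punch
- rack: fixed wooden rack: base 150 (x) x 180 (y) x 14 mm with a board leaning at 45 deg that carries two tubes 90 mm apart, everything below 130 mm. Origin: centre of the underside; -x is the side to which the mouths open (towards the robot, turned up to 0.35 rad either way), +y its left seen from the robot. The narrow tube is at y=+45 mm, the wide one at y=-45 mm
- narrow_pocket: tube for the slim punch, 18 mm bore, leaning 45 deg. Origin: centre of its floor. +z runs up the bore axis and out of the mouth (back along the rack's -x and up); +x is square to it, away from the robot and up. Floor at z=0, plain mouth at z=72 mm, then open to the eyelet at z=108. The rack's slanted board lies below it, from x=-22 to -30 mm, ending at z=116 mm
- narrow_eye (a point): centre of the outer face of the narrow tube's eyelet, 120 mm up the bore axis from the tube's floor: a slightly flared ring of 18 mm bore, 12 mm deep. A punch fully home stands 30 mm out of it
- narrow_clip (a point): where the narrow tube's sprung clip sits, on the bore axis 32 mm above the floor: a round button in its side wall (the side away from the other tube) reaching 5 to 6 mm into the bore. It stops a punch that is let go (tip 20 to 60 mm above the floor), yields to a push along the axis of roughly 4 to 15 N, then holds the punch by friction
- wide_pocket: tube for the thick punch, 24 mm bore, leaning 45 deg. Origin: centre of its floor. +z runs up the bore axis and out of the mouth (back along the rack's -x and up); +x is square to it, away from the robot and up. Floor at z=0, plain mouth at z=72 mm, then open to the eyelet at z=108. The rack's slanted board lies below it, from x=-22 to -30 mm, ending at z=116 mm
- wide_eye (a point): centre of the outer face of the wide tube's eyelet, 120 mm up the bore axis from the tube's floor: a slightly flared ring of 24 mm bore, 12 mm deep. A punch fully home stands 30 mm out of it
- wide_clip (a point): where the wide tube's sprung clip sits, on the bore axis 32 mm above the floor: a round button in its side wall (the side away from the other tube) reaching 5 to 6 mm into the bore. It stops a punch that is let go (tip 20 to 60 mm above the floor), yields to a push along the axis of roughly 4 to 15 N, then holds the punch by friction
- tape_roll: bystander: cardboard tape roll lying flat, 90 mm across, 24 mm high; origin at the centre of its underside
- pattern_weight: bystander: dark steel pattern weight, 72 mm across, 45 mm high, with a knob; origin at the centre of its underside
- glue_jar: bystander: white jar, 64 mm across, 85 mm high; origin at the centre of its underside

How it is judged:
By the outcome, as a careful person would: the job done as asked, in the order asked, and still so for the second after the job is handed in, with the robot touching nothing.
It also fails if it takes over 72 s, if anything falls off the work surface, if the arm or the gripper's body presses on something with over 40 N, if the wrist force passes 120 N, or if a joint passes its speed limit or range.

ROBOT

A 6-joint arm with a two-finger parallel gripper is mounted at the origin on the work surface. World frame = base frame: x ahead of the robot, y to its left, z up, the work surface at z = 0. Lengths are in m, angles in rad, forces in N, time in s.
With the tool pointing down it reaches from about 0.375 to 0.9 m from the base axis. Payload 3.1 kg.
Tool frame: the origin (TCP) lies between the finger pads; the fingertips stand 19 mm ahead of it and the grasp point (between the pads) is the TCP; z points along the fingers, y is the line along which they close (so a half turn about z gives the same grasp; the last joint's range is limited). The gripper opens to 87 mm and grips with 3 to 60 N. Pads are 19 mm wide; open, the fingers measure 117 mm over their backs; the gripper's body (75 mm by 190 mm) begins 51 mm behind the grasp point.
Start: joints at [1.085, 0.527, 1.433, -0, 1.181, -0.178], TCP at [0.189, 0.596, 0.242] pointing down, gripper open.
Joint ranges: [-3.08, 3.08], [-0.75, 2.2], [0.22, 2.44], [-1.43, 4.57], [0, 2.65], [-2.85, 2.85]. Speed limits (rad/s): [2.79, 2.79, 3.14, 3.14, 3.14, 3.14].

INTERFACE

Orientations are given as a unit quaternion [x, y, z, w].
In Python, from rig import telemetry, viewer, hand_in gives the robot as it stands. The module is installed in compiled form; this text tells all that it offers.
- The arm moves only by the shell command python3 -m creep 'ROWS' [FORCE]. ROWS is JSON, a list of rows, each an object with "translation": the shift along the tool's x, y, z in mm, a list of three; "roll": the turn about the tool's z in degrees; "gripper": the finger opening in mm, from 0 to 87. In form: [{"translation": [tx, ty, tz], "roll": roll, "gripper": gripper}, ...]. A call has 1 to 5 rows; each row is the pose to reach, as a shift and turn from the pose commanded when the call began, along the tool's axes at that moment; what a row does not reach only later rows make up. A row lasts 1/12 s, in which the tool goes at most 41.7 mm and 7.16 degrees, less where a joint would pass 70% of its speed; a pose out of reach is approached as far as the arm can. A call with a gripper value outside its range is refused whole. The fingers move at their own pace and stop on an object; FORCE is the grip in N (left out, the last holds). Time passes only in rows, so rows that repeat a pose let the fingers close. It gives the time, the measured TCP pose, the force, the opening and the grip force at its end, in the units of the state.
- telemetry.get_obs(): the state, without advancing time (a new reading comes with each control period).
- viewer.camera(name): name is "scene" or "top" or "wrist"; returns the picture (384x512x3 uint8, blue, green, red); there is no depth.
- viewer.camera_info(name): a dict with "intrinsics" (3x3 intrinsics, pixels), "rvec" (rotation vector, rad) and "tvec" (3), from world to camera coordinates, as OpenCV has them; the wrist camera has in their place "hand_eye" (4x4, takes a point from camera to tool coordinates, whose origin is the TCP and whose axes are the flange's). Camera axes: x right, y down, z forward; pixel columns grow to the right and rows downward; lengths in m; the calibration is good to about 2 mm. A picture is of the moment at which its call begins: read the wrist's pose just before it. camera_info takes no time and is no camera call.
- hand_in(): hands the job in; it is judged then, once.
Trained networks look in the newest picture that a camera, given by its name, has taken for a name from the list of things; names that differ only in an ending like _2 or _b are one class to them, and where a whole thing is asked for, a point or a joint stands for the part that bears it (a point fixed in the world has none). Each returns a list of dicts, best first, with "p" (0 to 1); they miss things now and then, are a little off and sometimes report something else, mostly with a low value. They report only what shows in the picture. A call takes as long as a camera call.
- viewer.recognise(camera, thing): "bbox" ([left, top, width, height] in pixels, round what is visible of it).
The state is a dict: "time": time; "q": joint angles; "joint_velocities": joint speeds; "joint_torque": joint torques, N m; "position": TCP position; "tool_rot": TCP orientation; "ft_force": force on the tool from outside, world axes, zero at the start; "moment": the same for the moment, N m; "grip_width": finger opening in m; "grip_force": force on a finger pad.
Only numpy, scipy, OpenCV 4.12 (cv2) and the standard library are available. Lean on these libraries where they do the work, as an engineer would, in place of code of your own. Each camera call takes 0.05 s, during which the arm holds its last target. There are 200 camera calls.

## Working session

There is one attempt and no reset: what is moved stays moved. The work goes in short steps, Python scripts to look and compute and a shell command to move; the robot and the scene stay as the last step left them, time stands still between calls to the robot, and variables do not carry over. Pictures are saved under pics/ and viewed, at most 10 in all, crops included, and the job is handed in when it is done.

```bash
mkdir -p pics; cat > h.py <<'E'
import numpy as np, cv2
from rig import telemetry, viewer
from scipy.spatial.transform import Rotation as R
def cam(n):
    o=telemetry.get_obs(); i=viewer.camera_info(n); K=np.array(i["intrinsics"])
    if n=="wrist":
        T=np.eye(4); T[:3,:3]=R.from_quat(o["tool_rot"]).as_matrix(); T[:3,3]=o["position"]
        W=np.linalg.inv(T@np.array(i["hand_eye"])); Rm,t=W[:3,:3],W[:3,3]
    else: Rm=R.from_rotvec(np.ravel(i["rvec"])).as_matrix(); t=np.ravel(i["tvec"])
    return K,Rm,t
def ray(c,u,v):
    K,Rm,t=c; d=Rm.T@np.linalg.solve(K,[u,v,1]); return -Rm.T@t,d/np.linalg.norm(d)
def atz(c,u,v,z):
    p,d=ray(c,u,v); return p+d*(z-p[2])/d[2]
def tri(obs):  # list of (cam,u,v)
    A=np.zeros((3,3));b=np.zeros(3)
    for c,u,v in obs:
        p,d=ray(c,u,v);M=np.eye(3)-np.outer(d,d);A+=M;b+=M@p
    X=np.linalg.solve(A,b)
    return X,[round(float(np.linalg.norm(np.cross(X-ray(c,u,v)[0],ray(c,u,v)[1])))*1e3,1) for c,u,v in obs]
def proj(c,X):
    K,Rm,t=c; x=K@(Rm@np.asarray(X)+t); return x[:2]/x[2]
E
python3 - <<'E'
from h import *
o=telemetry.get_obs(); print(o["time"],o["position"],R.from_quat(o["tool_rot"]).as_matrix().round(3).tolist())
names="slim_punch slim_punch_tip slim_punch_head thick_punch thick_punch_tip thick_punch_head rest_a rack narrow_pocket wide_pocket narrow_eye wide_eye tape_roll pattern_weight glue_jar".split()
for n in("top","scene"):
    im=viewer.camera(n); c=cam(n); cv2.imwrite(f"pics/{n}0.png",im)
    print(n,c[0][0,0],"at",(-c[1].T@c[2]).round(3),"fwd",c[1][2].round(2))
    for k in names:
        r=viewer.recognise(n,k)[:2]
        print(k,[(np.round(d["bbox"]).astype(int).tolist(),round(d["p"],2),atz(c,d["bbox"][0]+d["bbox"][2]/2,d["bbox"][1]+d["bbox"][3]/2,.03).round(3).tolist()) for d in r])
E
```

```text
0.0 [0.18900128 0.59500367 0.24057402] [[-0.953, 0.303, -0.001], [0.303, 0.953, -0.002], [0.0, -0.002, -1.0]]
top 408.39504655784606 at [0.493 0.005 1.07 ] fwd [ 0.09  0.01 -1.  ]
slim_punch [([364, 178, 25, 56], 0.52, [0.544, -0.292, 0.03])]
slim_punch_tip [([364, 181, 27, 52], 0.64, [0.541, -0.295, 0.03])]
slim_punch_head [([365, 182, 26, 52], 0.88, [0.538, -0.295, 0.03]), ([215, 155, 73, 61], 0.72, [0.596, 0.027, 0.03])]
thick_punch [([128, 170, 21, 54], 0.83, [0.568, 0.314, 0.03]), ([222, 164, 20, 44], 0.19, [0.595, 0.075, 0.03])]
thick_punch_tip [([130, 169, 20, 57], 0.62, [0.567, 0.312, 0.03])]
thick_punch_head [([125, 168, 23, 56], 0.67, [0.569, 0.32, 0.03])]
rest_a [([357, 190, 33, 44], 0.91, [0.528, -0.284, 0.03]), ([128, 179, 27, 42], 0.66, [0.559, 0.308, 0.03])]
rack [([217, 157, 72, 59], 0.7, [0.594, 0.021, 0.03])]
narrow_pocket [([366, 180, 23, 56], 0.6, [0.538, -0.293, 0.03]), ([221, 164, 19, 41], 0.59, [0.6, 0.08, 0.03])]
wide_pocket [([265, 159, 18, 45], 0.82, [0.607, -0.031, 0.03])]
narrow_eye [([223, 167, 17, 38], 0.83, [0.595, 0.078, 0.03])]
wide_eye [([262, 161, 2
[... 1046 characters left out ...]
.03]), ([140, 200, 25, 34], 0.67, [0.565, -0.28, 0.03])]
rack [([232, 180, 67, 72], 0.6, [0.577, 0.032, 0.03])]
narrow_pocket [([276, 182, 15, 49], 0.89, [0.543, 0.083, 0.03]), ([235, 187, 20, 43], 0.32, [0.544, -0.024, 0.03])]
wide_pocket [([239, 183, 12, 51], 0.85, [0.547, -0.024, 0.03])]
narrow_eye [([276, 187, 16, 43], 0.77, [0.548, 0.086, 0.03])]
wide_eye [([238, 186, 17, 44], 0.93, [0.542, -0.02, 0.03])]
tape_roll [([325, 249, 36, 35], 0.68, [0.769, 0.208, 0.03])]
pattern_weight [([267, 262, 32, 32], 0.75, [0.794, 0.057, 0.03]), ([364, 191, 11, 38], 0.52, [0.569, 0.319, 0.03])]
glue_jar [([163, 233, 30, 40], 0.86, [0.702, -0.2, 0.03]), ([234, 184, 20, 44], 0.57, [0.535, -0.027, 0.03])]
```

```bash
python3 -c "
import cv2
for n in('top0','scene0'): cv2.imwrite('pics/%s_b.png'%n,cv2.resize(cv2.imread('pics/%s.png'%n),(800,600)))"
```

```text
(no output)
```

View pics/top0_b.png

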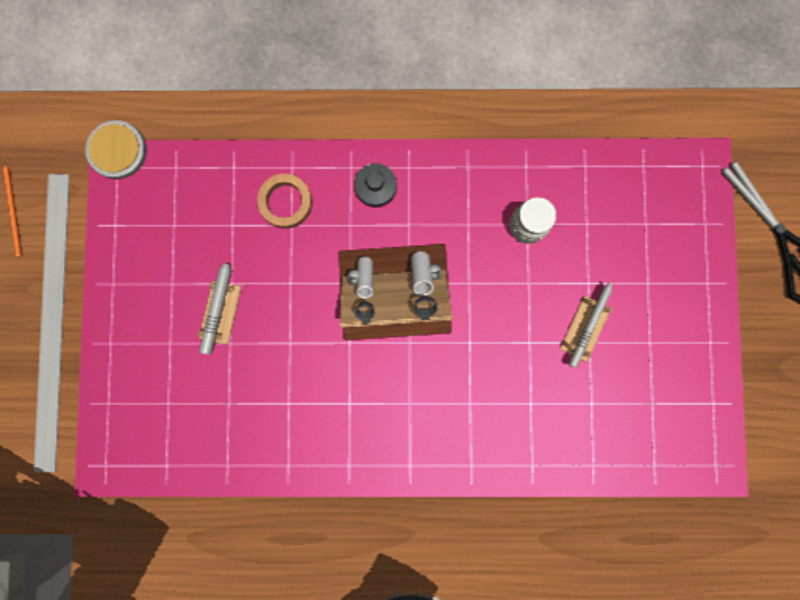

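View pics/scene0_b.png

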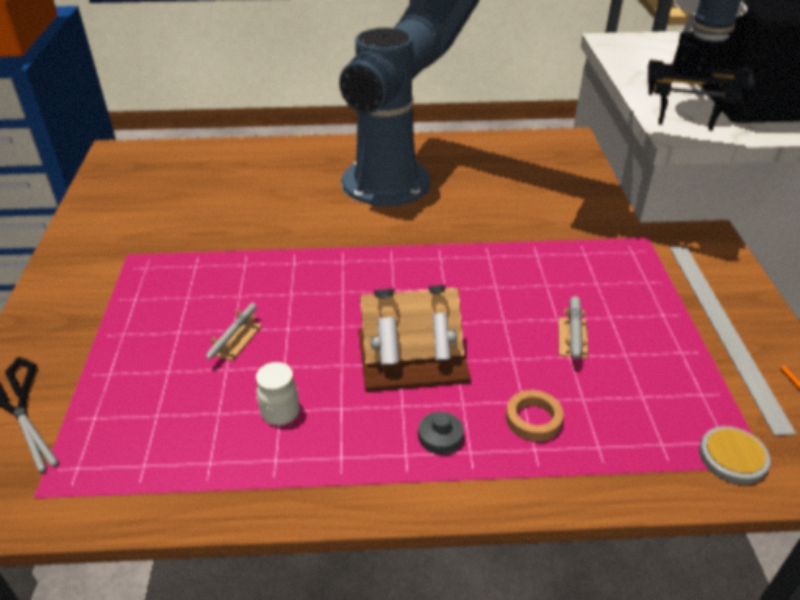

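Top view: the slim punch is at the right (zoomed pixels: head 574,362, tip 608,285) and the thick one at the left (head 206,350, tip 226,267). The rack is almost square to the robot, with eyelets at about (364,311) and (424,307). The scene view agrees. Next I'll look from close by with the wrist camera over the rack.

```bash
cat >> h.py <<'E'
def go(x,y,z,yaw=None):
    "tool-frame shift (mm) and roll (deg) to a world pose; yaw of tool x, deg, mod 180"
    o=telemetry.get_obs(); M=R.from_quat(o["tool_rot"]).as_matrix()
    cur=np.degrees(np.arctan2(M[1,0],M[0,0])); r=0
    if yaw is not None: r=-((yaw-cur+90)%180-90)
    print("t %.1f pos"%o["time"],np.round(o["position"],4),"yaw %.1f"%cur,"shift",np.round(M.T@(np.array([x,y,z])-o["position"])*1e3,1),"roll %.1f"%r,"F",np.round(o["ft_force"],1),"w %.1f"%(o["grip_width"]*1e3))
E
python3 - <<'E'
from h import *
print(np.array(viewer.camera_info("wrist")["hand_eye"]).round(3), viewer.camera_info("wrist")["intrinsics"])
go(0.50,0.02,0.36)
c=cam("top"); s=1/1.5625
for n,u,v,z in [("slim head",574,362,.028),("slim tip",608,285,.028),("thick head",206,350,.032),("thick tip",226,267,.032),("neye",364,311,.1),("weye",424,307,.1)]: print(n,atz(c,u*s,v*s,z).round(3))
E
```

```text
[[ 0.001 -0.969 -0.247  0.067]
 [ 1.     0.     0.001 -0.001]
 [-0.001 -0.247  0.969 -0.144]
 [ 0.     0.     0.     1.   ]] [[290.56723339   0.         259.11473572]
 [  0.         290.56723339 195.18043322]
 [  0.           0.           1.        ]]
t 1.6 pos [0.1893 0.5956 0.2416] yaw 162.4 shift [-470.5 -454.4 -118.4] roll 0.0 F [-0.   0.2  0. ] w 86.8
slim head [ 0.478 -0.267  0.028]
slim tip [ 0.604 -0.326  0.028]
thick head [0.499 0.33  0.032]
thick tip [0.635 0.3   0.032]
neye [0.557 0.069 0.1  ]
weye [ 0.563 -0.022  0.1  ]
```

```bash

python3 -m creep '[{"translation":[-118,-114,-30],"roll":0,"gripper":87},{"translation":[-118,-114,-30],"roll":0,"gripper":87},{"translation":[-118,-114,-30],"roll":0,"gripper":87},{"translation":[-118,-114,-30],"roll":0,"gripper":87},{"translation":[-118,-114,-30],"roll":0,"gripper":87}]'
python3 -m creep '[{"translation":[-118,-114,-30],"roll":0,"gripper":87},{"translation":[-118,-114,-30],"roll":0,"gripper":87},{"translation":[-118,-114,-30],"roll":0,"gripper":87},{"translation":[-118,-114,-30],"roll":0,"gripper":87},{"translation":[-118,-114,-30],"roll":0,"gripper":87}]'
python3 -m creep '[{"translation":[-118,-114,-30],"roll":-17,"gripper":87},{"translation":[-118,-114,-30],"roll":-17,"gripper":87},{"translation":[-118,-114,-30],"roll":-17,"gripper":87},{"translation":[-118,-114,-30],"roll":-17,"gripper":87},{"translation":[-118,-114,-30],"roll":-17,"gripper":87}]'
python3 - <<'E'
from h import *
go(0.48,0.02,0.30,180)
E
```

```text
time: 2.02
position: [0.27, 0.4463, 0.2728]
tool_rot: [0.156, 0.988, -0.001, 0.001]
ft_force: [-0.6, 0.3, -0.4]
grip_width: 0.0869
grip_force: 0.0
time: 2.43
position: [0.3492, 0.3025, 0.3031]
tool_rot: [0.157, 0.988, -0.0, 0.002]
ft_force: [-0.2, 2.0, -0.7]
grip_width: 0.087
grip_force: 0.0
time: 2.85
position: [0.4264, 0.1593, 0.3329]
tool_rot: [0.007, 1.0, -0.001, 0.002]
ft_force: [-0.1, 0.7, 0.2]
grip_width: 0.0866
grip_force: 0.0
t 2.9 pos [0.4264 0.1593 0.3329] yaw 179.2 shift [ -55.5 -138.5   33.3] roll -0.8 F [-0.1  0.7  0.2] w 86.6
```

```bash

python3 -m creep '[{"translation":[-55,-138,0],"roll":0,"gripper":87},{"translation":[-55,-138,0],"roll":0,"gripper":87},{"translation":[-55,-138,0],"roll":0,"gripper":87},{"translation":[-55,-138,0],"roll":0,"gripper":87},{"translation":[-55,-138,0],"roll":0,"gripper":87}]'
python3 - <<'E'
from h import *
for i in range(2): 
    im=viewer.camera("wrist")
c=cam("wrist"); cv2.imwrite("pics/w1.png",cv2.resize(im,(800,600)))
go(0.48,0.02,0.30,180)
for k in "narrow_eye wide_eye narrow_pocket wide_pocket rack".split():
    print(k,[(np.round(d["bbox"]).astype(int).tolist(),round(d["p"],2)) for d in viewer.recognise("wrist",k)[:3]])
E
```

```text
time: 3.27
position: [0.4792, 0.0201, 0.3317]
tool_rot: [0.008, 1.0, -0.001, 0.001]
ft_force: [-0.3, 0.3, 0.2]
grip_width: 0.0871
grip_force: 0.0
t 3.4 pos [0.4768 0.0238 0.3313] yaw 179.2 shift [-3.3 -3.8 31.3] roll -0.8 F [ 0.1  0.2 -0.8] w 86.8
narrow_eye [([280, 218, 28, 23], 0.6)]
wide_eye [([208, 227, 38, 51], 0.71), ([56, 170, 24, 51], 0.18)]
narrow_pocket [([283, 220, 23, 22], 0.81)]
wide_pocket [([212, 225, 31, 52], 0.73)]
rack [([198, 186, 125, 92], 0.77)]
```

View pics/w1.png

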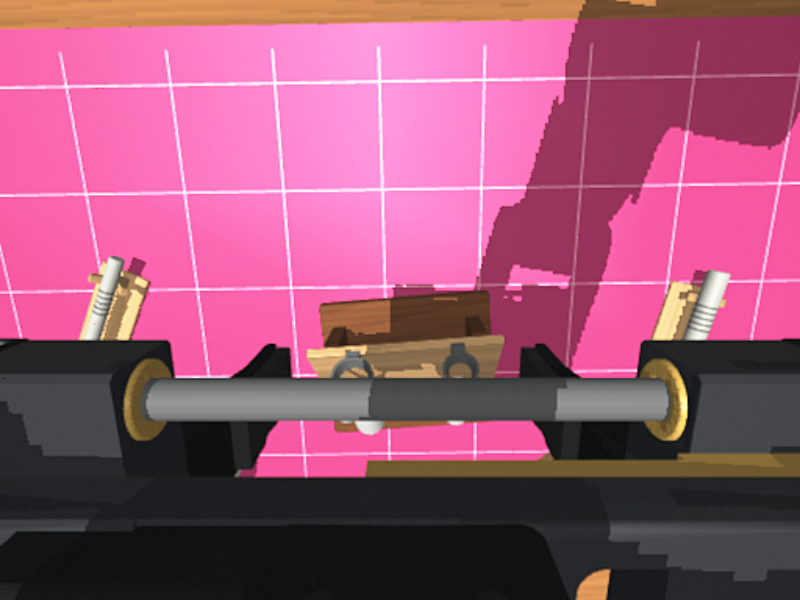

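The eyelets show half hidden at (352,370) for the wide one and (460,362) for the narrow one. Image up is towards the robot. I'll move forward so that the camera, not the gripper, is over the rack.

```bash

python3 -m creep '[{"translation":[-150,0,50],"roll":0,"gripper":87},{"translation":[-150,0,50],"roll":0,"gripper":87},{"translation":[-150,0,50],"roll":0,"gripper":87},{"translation":[-150,0,50],"roll":0,"gripper":87},{"translation":[-150,0,50],"roll":0,"gripper":87}]'
python3 - <<'E'
from h import *
for i in range(3): 
    im=viewer.camera("wrist")
c=cam("wrist"); cv2.imwrite("pics/w2raw.png",im); x=im[60:260,130:400]; cv2.imwrite("pics/w2.png",cv2.resize(x,None,fx=2.96,fy=2.96,interpolation=cv2.INTER_CUBIC))
go(0.63,0.02,0.28,180)
np.savez("w2.npz",K=c[0],R=c[1],t=c[2])
for k in "narrow_eye wide_eye narrow_pocket wide_pocket rack".split():
    print(k,[(np.round(d["bbox"]).astype(int).tolist(),round(d["p"],2)) for d in viewer.recognise("wrist",k)[:3]])
E
```

```text
time: 4.03
position: [0.631, 0.0229, 0.2781]
tool_rot: [0.005, 1.0, 0.0, 0.0]
ft_force: [0.8, -0.4, 0.3]
grip_width: 0.0868
grip_force: 0.0
t 4.2 pos [0.6256 0.0233 0.281 ] yaw 179.4 shift [-4.5 -3.2  0.9] roll -0.6 F [ 0.1 -0.3  0.3] w 86.9
narrow_eye [([287, 98, 36, 92], 0.65)]
wide_eye [([192, 106, 52, 93], 0.81), ([176, 85, 163, 120], 0.64), ([0, 55, 37, 109], 0.47)]
narrow_pocket [([284, 99, 38, 90], 0.98), ([439, 85, 70, 74], 0.42)]
wide_pocket [([194, 106, 46, 93], 0.59), ([0, 52, 37, 113], 0.4)]
rack [([178, 89, 160, 116], 0.92)]
```

View pics/w2.png

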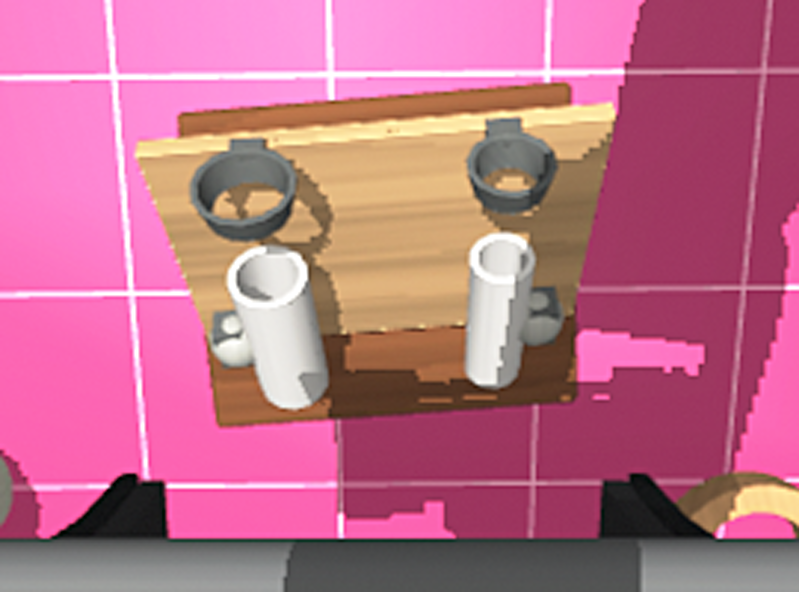

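The picture shows the outer eyelet faces at about (245,184) wide and (512,163) narrow, and the tube mouths at (268,276) and (501,260). The clips are on the outer sides. I'll fit the rack pose to these points.

```bash
cat > fit.py <<'E'
from h import *
from scipy.optimize import least_squares
d=np.load("w2.npz"); c=(d["K"],d["R"],d["t"]); s=2.963
px=np.array([(512,163),(501,260),(245,184),(268,276)])/s+[130,60]
def pts(p):
    x,y,z,a=p; u=np.array([np.cos(a),np.sin(a),0]);l=np.array([-np.sin(a),np.cos(a),0]);ax=(u-[0,0,1])/2**.5
    E=np.array([x,y,z]); return [E+.045*l,E+.045*l+.048*ax,E-.045*l,E-.045*l+.048*ax]
r=least_squares(lambda p:(np.array([proj(c,q) for q in pts(p)])-px).ravel(),[.56,.02,.1,0])
if __name__=="__main__":
    print(r.x.round(4),np.degrees(r.x[3]),"res px",r.fun.round(1))
    P=pts(r.x); print(np.round(P,4).tolist())
    for n in("top","scene"): print(n,[(proj(cam(n),q)*1.5625).round(0).tolist() for q in P])
    # punches' raw line in the same picture for later use
    ee=np.array(P[0]); print("narrow eye",ee)
    im=cv2.imread("pics/w2raw.png"); 
    for a in (c,):
        for n,X in dict(sh=(.478,-.267,.028),st=(.604,-.326,.028),th=(.499,.33,.032),tt=(.635,.3,.032)).items(): print(n,proj(a,X).round())
E
python3 fit.py
```

```text
[0.556  0.022  0.1267 0.0623] 3.569067250429775 res px [-0.   0.6  0.3 -0.6 -0.2  0.2 -0.1 -0.3]
[[0.5532, 0.0669, 0.1267], [0.5871, 0.069, 0.0927], [0.5588, -0.0229, 0.1267], [0.5927, -0.0208, 0.0927]]
top [[364.0, 313.0], [364.0, 292.0], [425.0, 309.0], [423.0, 288.0]]
scene [[436.0, 285.0], [438.0, 313.0], [383.0, 289.0], [385.0, 317.0]]
narrow eye [0.55318619 0.06689999 0.12665904]
sh [27. 58.]
st [  3. 158.]
th [502.  71.]
tt [460. 177.]
```

```bash

python3 -m creep '[{"translation":[10,-180,0],"roll":0,"gripper":87},{"translation":[10,-180,0],"roll":0,"gripper":87},{"translation":[10,-180,0],"roll":0,"gripper":87},{"translation":[10,-180,0],"roll":0,"gripper":87},{"translation":[10,-180,0],"roll":0,"gripper":87}]'
python3 -m creep '[{"translation":[10,-168,80],"roll":24,"gripper":87},{"translation":[10,-168,80],"roll":24,"gripper":87},{"translation":[10,-168,80],"roll":24,"gripper":87},{"translation":[10,-168,80],"roll":24,"gripper":87},{"translation":[10,-168,80],"roll":24,"gripper":87}]'
python3 - <<'E'
from h import *
for i in range(3): im=viewer.camera("wrist")
c=cam("wrist"); cv2.imwrite("pics/w3raw.png",im); np.savez("w3.npz",K=c[0],R=c[1],t=c[2])
go(.602,-.325,.2,155)
a=cv2.resize(im[0:250,100:412],None,fx=1.9,fy=1.9,interpolation=cv2.INTER_CUBIC) # 593x475
t=cv2.imread("pics/top0.png"); s=cv2.imread("pics/scene0.png")
f=lambda x:cv2.resize(x,None,fx=4,fy=4,interpolation=cv2.INTER_CUBIC)
b=f(t[175:207,225:281]); d=f(s[180:212,235:305]) 
C=np.zeros((600,800,3),np.uint8); C[:475,:593]=a; C[472:600,0:224]=b; C[472:600,240:520]=d
cv2.imwrite("pics/w3.png",C)
for k in "slim_punch slim_punch_tip slim_punch_head".split():
    print(k,[(np.round(d["bbox"]).astype(int).tolist(),round(d["p"],2)) for d in viewer.recognise("wrist",k)[:3]])
E
```

```text
time: 4.85
position: [0.6138, -0.1636, 0.2826]
tool_rot: [0.008, 1.0, -0.002, 0.001]
ft_force: [1.1, -0.4, -0.6]
grip_width: 0.087
grip_force: 0.0
time: 5.27
position: [0.601, -0.3294, 0.1998]
tool_rot: [0.215, 0.977, -0.0, -0.001]
ft_force: [-0.1, 0.2, 0.7]
grip_width: 0.0869
grip_force: 0.0
t 5.4 pos [ 0.6019 -0.326   0.201 ] yaw 155.3 shift [0.3 1.  1. ] roll 0.3 F [0.2 0.1 0. ] w 87.1
slim_punch [([254, 41, 17, 149], 0.8), ([365, 192, 80, 50], 0.66), ([455, 0, 57, 141], 0.59)]
slim_punch_tip [([256, 41, 18, 149], 0.61)]
slim_punch_head [([258, 43, 17, 147], 0.73)]
```

View pics/w3.png

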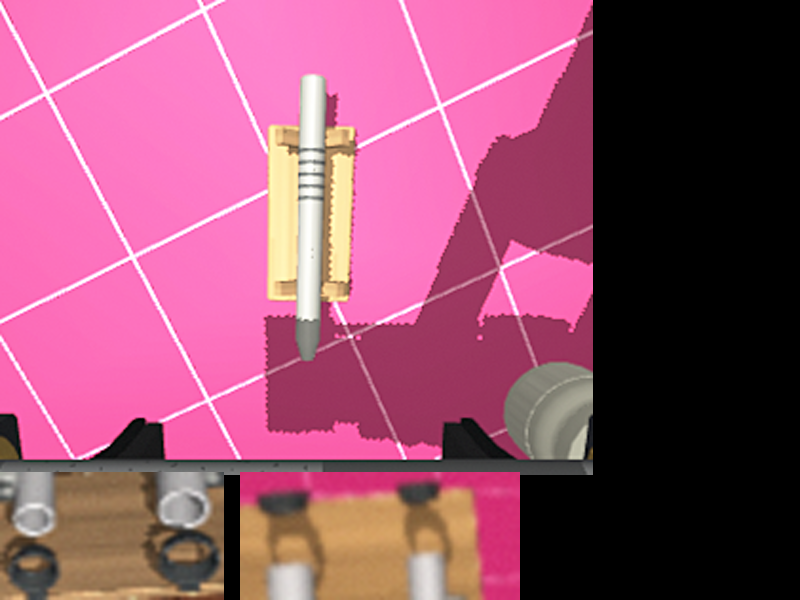

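The punch's head is at crop (313,78) and its tip at (307,357), lying on its rest. The lower crops agree with the rack fit in plan, but its height needs another look. Next is the grasp, 13 mm from the head.

```bash
python3 - <<'E'
from h import *
d=np.load("w3.npz"); c=(d["K"],d["R"],d["t"])
h=atz(c,313/1.9+100,76/1.9,.028); t=atz(c,307/1.9+100,358/1.9,.028)
print(h.round(4),t.round(4),np.linalg.norm(h-t)*1e3)
u=(t-h)/np.linalg.norm(t-h); m=(h+t)/2; g=m-u*.062; yaw=np.degrees(np.arctan2(u[1],u[0])); print("mid",m.round(4),"u",u.round(3),"yaw",yaw,"grip",g.round(4))
T=cam("top"); print("top head/tip px zoomed",proj(T,h)*1.5625,proj(T,t)*1.5625)
go(g[0],g[1],.10,yaw); go(g[0],g[1],.037,yaw)
E
```

```text
[ 0.4722 -0.2603  0.028 ] [ 0.6082 -0.326   0.028 ] 151.03641514909538
mid [ 0.5402 -0.2932  0.028 ] u [ 0.901 -0.435  0.   ] yaw -25.76873541893887 grip [ 0.4844 -0.2662  0.028 ]
top head/tip px zoomed [570.02284683 365.8329223 ] [607.97760527 282.20979839]
t 5.6 pos [ 0.6033 -0.3238  0.2029] yaw 155.5 shift [132.2   2.9 102.7] roll 1.3 F [ 0.3  0.7 -0.7] w 86.6
t 5.6 pos [ 0.6033 -0.3238  0.2029] yaw 155.5 shift [132.3   2.9 165.7] roll 1.3 F [ 0.3  0.7 -0.7] w 86.6
```

```bash

python3 -m creep '[{"translation":[132,3,100],"roll":1.3,"gripper":70},{"translation":[132,3,100],"roll":1.3,"gripper":70},{"translation":[132,3,100],"roll":1.3,"gripper":70},{"translation":[132,3,100],"roll":1.3,"gripper":70},{"translation":[132,3,100],"roll":1.3,"gripper":70}]'
python3 -m creep '[{"translation":[0,0,33],"roll":0,"gripper":60},{"translation":[0,0,65],"roll":0,"gripper":60},{"translation":[0,0,65],"roll":0,"gripper":60}]'
python3 -c "
from h import *
go(.4844,-.2662,.037,-25.8)"
```

```text
time: 5.98
position: [0.4732, -0.2571, 0.0976]
tool_rot: [0.223, 0.975, 0.006, -0.011]
ft_force: [-1.5, 1.6, 0.2]
grip_width: 0.0709
grip_force: 0.0
time: 6.23
position: [0.4824, -0.2646, 0.0331]
tool_rot: [0.223, 0.975, 0.002, -0.004]
ft_force: [-0.8, 0.9, -0.1]
grip_width: 0.0618
grip_force: 0.0
t 6.2 pos [ 0.4824 -0.2646  0.0331] yaw 154.2 shift [-2.5 -0.5 -3.9] roll -0.0 F [-0.8  0.9 -0.1] w 61.8
```

```bash

python3 -m creep '[{"translation":[0,0,-2],"roll":0,"gripper":30},{"translation":[0,0,-2],"roll":0,"gripper":5},{"translation":[0,0,-2],"roll":0,"gripper":5},{"translation":[0,0,-2],"roll":0,"gripper":5},{"translation":[0,0,-2],"roll":0,"gripper":5}]' 5
python3 -m creep '[{"translation":[0,0,0],"roll":0,"gripper":5},{"translation":[0,0,0],"roll":0,"gripper":5},{"translation":[0,0,0],"roll":0,"gripper":5}]' 5
python3 -c "
from h import *
go(.4844,-.2662,.037,-25.8)"
```

```text
time: 6.65
position: [0.4849, -0.2684, 0.0403]
tool_rot: [0.224, 0.975, -0.001, 0.001]
ft_force: [-0.2, 0.7, -1.0]
grip_width: 0.0341
grip_force: 0.0
time: 6.9
position: [0.484, -0.268, 0.0389]
tool_rot: [0.224, 0.974, -0.0, 0.0]
ft_force: [-0.7, -0.2, 0.6]
grip_width: 0.0147
grip_force: 1.0
t 6.9 pos [ 0.484  -0.268   0.0389] yaw 154.1 shift [0.4 1.8 1.9] roll -0.1 F [-0.7 -0.2  0.6] w 14.7
```

```bash

python3 -m creep '[{"translation":[-1,0,-13],"roll":0,"gripper":5},{"translation":[-3.5,0,-26],"roll":0,"gripper":5},{"translation":[-8,0,-40],"roll":0,"gripper":5},{"translation":[-14.5,0,-52],"roll":0,"gripper":5},{"translation":[-14.5,0,-52],"roll":0,"gripper":5}]' 5
python3 -m creep '[{"translation":[-6,0,-5],"roll":0,"gripper":5},{"translation":[-13,0,-10],"roll":0,"gripper":5},{"translation":[-20,0,-15],"roll":0,"gripper":5},{"translation":[-25,0,-19],"roll":0,"gripper":5},{"translation":[-25,0,-19],"roll":0,"gripper":5}]' 5
python3 - <<'E'
from h import *
for n in ("scene","wrist"):
    for i in range(2): im=viewer.camera(n)
    cv2.imwrite(f"pics/{n}4raw.png",im)
go(.4844,-.2662,.037,-25.8)
a=cv2.imread("pics/scene4raw.png")[150:260,80:230]; b=cv2.imread("pics/wrist4raw.png")[60:384,100:412]
C=np.zeros((600,800,3),np.uint8); a=cv2.resize(a,None,fx=3.2,fy=3.2,interpolation=cv2.INTER_CUBIC); C[:a.shape[0],:a.shape[1]]=a; C[:324,485:797]=b
cv2.imwrite("pics/v4.png",C)
E
```

```text
time: 7.32
position: [0.4992, -0.276, 0.0926]
tool_rot: [0.224, 0.974, -0.001, 0.003]
ft_force: [-0.7, -0.8, -1.3]
grip_width: 0.0139
grip_force: 5.0
time: 7.73
position: [0.5212, -0.2863, 0.1102]
tool_rot: [0.224, 0.975, -0.001, 0.001]
ft_force: [0.2, -0.1, -0.8]
grip_width: 0.0136
grip_force: 5.0
t 7.9 pos [ 0.5192 -0.2849  0.1092] yaw 154.1 shift [39.4  1.6 72.2] roll -0.1 F [-0.7  0.3 -0.6] w 13.6
```

View pics/v4.png

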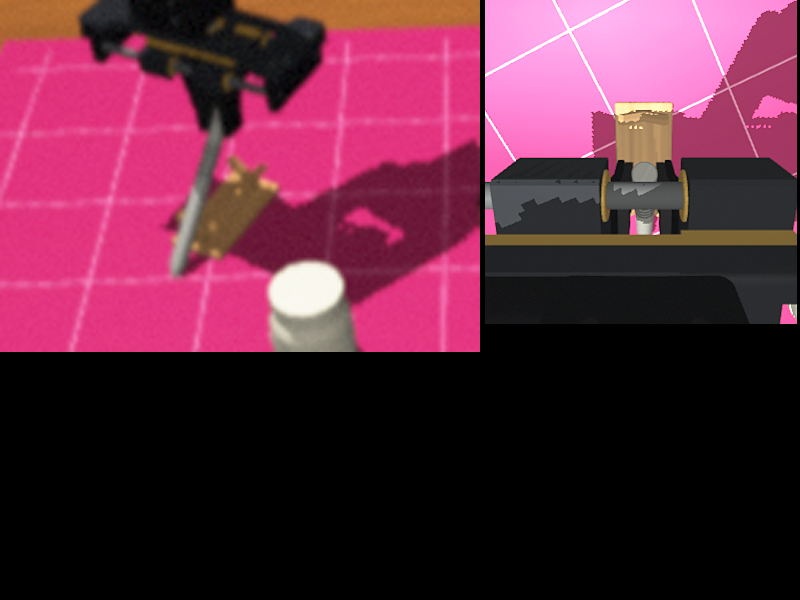

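The scene crop shows the punch swung tip-down in the grip at about 45°, with its tip on the bench at (178,272). I'll firm up the grip, lift, and go to a second rack view from the side.

```bash

python3 -m creep '[{"translation":[0,0,0],"roll":0,"gripper":5},{"translation":[0,0,0],"roll":0,"gripper":5},{"translation":[0,0,0],"roll":0,"gripper":5}]' 50
python3 -m creep '[{"translation":[0,0,-30],"roll":0,"gripper":5},{"translation":[0,0,-65],"roll":0,"gripper":5},{"translation":[0,0,-105],"roll":0,"gripper":5},{"translation":[0,0,-140],"roll":0,"gripper":5},{"translation":[0,0,-160],"roll":0,"gripper":5}]' 50
python3 -m creep '[{"translation":[35,166,0],"roll":-29.5,"gripper":5},{"translation":[35,166,0],"roll":-29.5,"gripper":5},{"translation":[35,166,0],"roll":-29.5,"gripper":5},{"translation":[35,166,0],"roll":-29.5,"gripper":5},{"translation":[35,166,0],"roll":-29.5,"gripper":5}]' 50
python3 - <<'E'
from h import *
for n in ("scene","top","wrist"):
    for i in range(3 if n=="scene" else 1): im=viewer.camera(n)
    cv2.imwrite(f"pics/{n}5raw.png",im)
go(.56,-.12,.27,3.57)
c=cam("wrist"); np.savez("w5.npz",K=c[0],R=c[1],t=c[2])
p=telemetry.get_obs()["position"]; q=p+np.array([.097,.006,-.107])
S,T=cam("scene"),cam("top"); us,ut=proj(S,q).astype(int),proj(T,q).astype(int); print("expected tip scene/top",us,ut)
z=lambda f,x0,y0,w,h,k:cv2.resize(cv2.imread(f)[y0:y0+h,x0:x0+w],None,fx=k,fy=k,interpolation=cv2.INTER_CUBIC)
C=np.zeros((600,800,3),np.uint8)
a=z("pics/wrist5raw.png",240,90,272,140,2.94); C[:a.shape[0],:a.shape[1]]=a[:600,:800]
b=z("pics/scene5raw.png",us[0]-30,us[1]-45,80,60,3); C[415:595,:240]=b
b=z("pics/top5raw.png",ut[0]-40,ut[1]-25,80,60,3); C[415:595,260:500]=b
cv2.imwrite("pics/v5.png",C)
E
```

```text
time: 8.18
position: [0.5192, -0.285, 0.1094]
tool_rot: [0.224, 0.974, 0.0, -0.0]
ft_force: [-0.5, 0.6, 0.1]
grip_width: 0.0125
grip_force: 50.0
time: 8.6
position: [0.5204, -0.2858, 0.2738]
tool_rot: [0.224, 0.975, -0.001, 0.003]
ft_force: [0.5, -1.0, -0.9]
grip_width: 0.0128
grip_force: 50.0
time: 9.02
position: [0.5603, -0.1133, 0.2693]
tool_rot: [-0.036, 0.999, 0.003, -0.001]
ft_force: [-0.4, -0.2, -1.0]
grip_width: 0.0126
grip_force: 50.0
t 9.3 pos [ 0.5603 -0.1216  0.2694] yaw -176.5 shift [ 0.2  1.6 -0.6] roll -0.1 F [-0.6  0.4 -0.3] w 12.8
expected tip scene/top [208 200] [313 152]
```

View pics/v5.png

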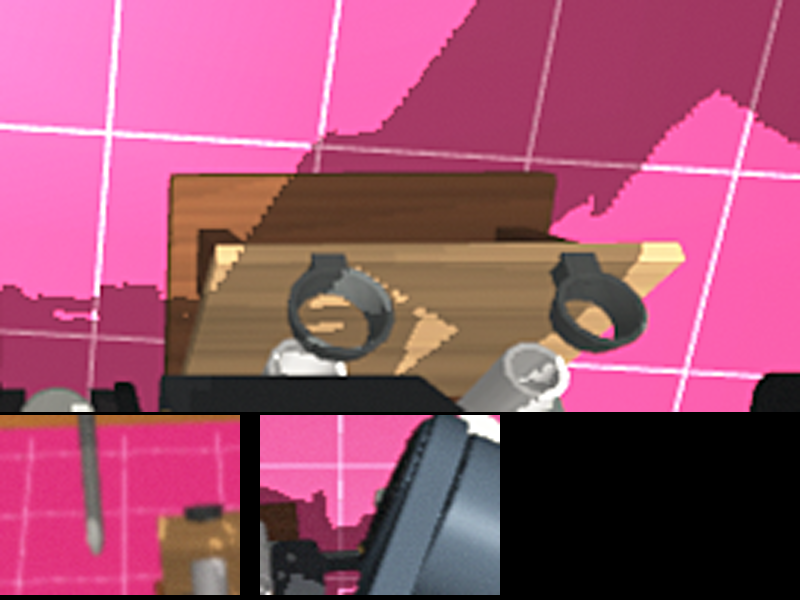

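The wrist crop shows the wide outer face at about (346,304) and the narrow one at about (607,303), with the narrow tube mouth at (536,372). The scene crop has the tip at (97,552), close to the expected place. Now a joint fit.

```bash
cat > fit2.py <<'E'
from fit import *
L=lambda f:(lambda d:(d["K"],d["R"],d["t"]))(np.load(f))
w2,w5,T,S=L("w2.npz"),L("w5.npz"),cam("top"),cam("scene")
px2=px; o5=lambda u,v:np.array([u,v])/2.94+[240,90]
px5=[o5(607,303),o5(536,372),o5(346,304),None]
tp=lambda u,v:np.array([u/4+225,(v-472)/4+175])
pt=[None,tp(34,518),None,tp(183,508)]
def res(p,use):
    P=pts(p);r=[]
    for k,(c,pp,w) in dict(a=(w2,px2,1),b=(w5,px5,1),t=(T,pt,2)).items():
        if k in use: r+=[w*(proj(c,q)-o) for q,o in zip(P,pp) if o is not None]
    return np.ravel(r)
for use in("a","b","ab","abt"):
    f=least_squares(res,[.556,.022,.12,.06],args=(use,),loss="soft_l1"); print(use,f.x.round(4),f.fun.round(1))
np.save("rack.npy",f.x)
print(np.round(pts(f.x),4).tolist())
# slim tip against scene, with candidate tilt
E
python3 fit2.py
```

```text
a [0.556  0.022  0.1266 0.0622] [-0.   0.6  0.3 -0.6 -0.2  0.2 -0.1 -0.3]
b [0.5554 0.0223 0.1286 0.0486] [-0.2  1.2  0.5 -0.9 -0.3 -0.2]
ab [0.5558 0.0222 0.1282 0.0576] [ 0.5  0.5  0.6 -0.5 -0.3 -0.3 -0.2 -0.5 -0.5  1.1  0.6 -1.  -0.5  0.5]
abt [0.556  0.022  0.1285 0.0567] [ 0.3  0.8  0.4 -0.2 -0.5 -0.1 -0.4 -0.3 -0.5  1.4  0.5 -0.7 -0.6  0.7
 -0.7  0.6 -0.3  1.1]
[[0.5534, 0.067, 0.1285], [0.5873, 0.0689, 0.0946], [0.5585, -0.0229, 0.1285], [0.5924, -0.021, 0.0946]]
```

```bash
python3 -c "
from h import *
go(.4456,.0606,.260,3.3)"
```

```text
t 9.3 pos [ 0.5603 -0.1216  0.2694] yaw -176.5 shift [103.4 188.8   9.4] roll 0.2 F [-0.6  0.4 -0.3] w 12.8
```

```bash

python3 -m creep '[{"translation":[52,95,0],"roll":0,"gripper":5},{"translation":[52,95,0],"roll":0,"gripper":5},{"translation":[52,95,0],"roll":0,"gripper":5},{"translation":[52,95,0],"roll":0,"gripper":5}]' 50
python3 -m creep '[{"translation":[51,94,9],"roll":0,"gripper":5},{"translation":[51,94,9],"roll":0,"gripper":5},{"translation":[51,94,9],"roll":0,"gripper":5},{"translation":[51,94,9],"roll":0,"gripper":5},{"translation":[51,94,9],"roll":0,"gripper":5}]' 50
python3 -m creep '[{"translation":[0,0,0],"roll":0,"gripper":5},{"translation":[0,0,0],"roll":0,"gripper":5}]' 50
python3 -c "
from h import *
go(.4456,.0606,.2445,3.3)"
```

```text
time: 9.6
position: [0.4982, -0.0263, 0.2689]
tool_rot: [-0.031, 1.0, 0.002, -0.003]
ft_force: [-0.3, -0.1, -1.3]
grip_width: 0.0127
grip_force: 50.0
time: 10.02
position: [0.4462, 0.0611, 0.2607]
tool_rot: [-0.031, 1.0, -0.0, 0.0]
ft_force: [1.3, 0.0, -0.9]
grip_width: 0.0125
grip_force: 50.0
time: 10.18
position: [0.4477, 0.0601, 0.2609]
tool_rot: [-0.03, 1.0, -0.0, 0.001]
ft_force: [-1.0, 0.5, -1.6]
grip_width: 0.013
grip_force: 50.0
t 10.2 pos [0.4477 0.0601 0.2609] yaw -176.6 shift [ 2.1  0.6 16.4] roll 0.1 F [-1.   0.5 -1.6] w 13.0
```

```bash

python3 -m creep '[{"translation":[1,0.5,16],"roll":0,"gripper":5},{"translation":[1,0.5,16],"roll":0,"gripper":5},{"translation":[1,0.5,16],"roll":0,"gripper":5},{"translation":[1,0.5,16],"roll":0,"gripper":5}]' 50
python3 - <<'E'
from h import *
for n in ("scene","top","wrist"):
    im=viewer.camera(n); cv2.imwrite(f"pics/{n}6raw.png",im)
go(.4456,.0606,.2445,3.3)
z=lambda f,x0,y0,w,h,k:cv2.resize(cv2.imread(f)[y0:y0+h,x0:x0+w],None,fx=k,fy=k,interpolation=cv2.INTER_CUBIC)
C=np.zeros((600,800,3),np.uint8)
b=z("pics/scene6raw.png",220,130,95,95,4); C[:380,:380]=b
b=z("pics/top6raw.png",205,150,100,95,4); C[:380,400:800]=b
b=z("pics/wrist6raw.png",112,90,300,160,1.35); C[384:600,:405]=b
cv2.imwrite("pics/v6.png",C)
E
```

```text
time: 10.52
position: [0.4457, 0.0614, 0.2448]
tool_rot: [-0.03, 1.0, -0.0, 0.0]
ft_force: [0.4, -0.8, -1.0]
grip_width: 0.0125
grip_force: 50.0
t 10.7 pos [0.4456 0.0619 0.245 ] yaw -176.5 shift [ 0.1 -1.3  0.5] roll 0.2 F [ 0.3  0.  -1.5] w 12.9
```

View pics/v6.png

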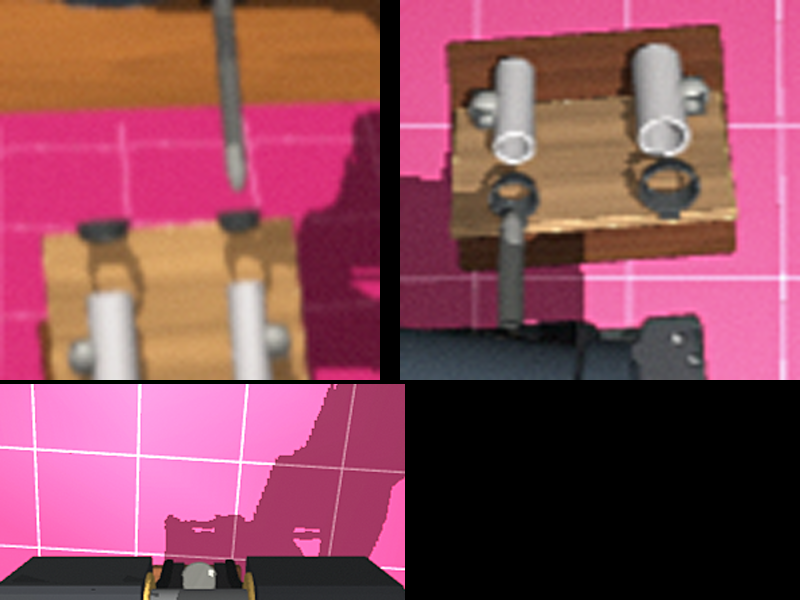

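The tip is in line with the narrow eyelet: in the scene crop the tip is at (237,188), the eyelet at (240,220) and the tube at (246,285), and the top crop agrees. I'll slide in along the bore.

```bash

python3 -m creep '[{"translation":[-6,0,6],"roll":0,"gripper":5},{"translation":[-12,0,12],"roll":0,"gripper":5},{"translation":[-18,0,18],"roll":0,"gripper":5},{"translation":[-24,0,24],"roll":0,"gripper":5},{"translation":[-24,0,24],"roll":0,"gripper":5}]' 30
python3 -c "
from h import *
o=telemetry.get_obs(); print(o['ft_force'],o['moment'],o['position'])"
python3 -m creep '[{"translation":[-4,0,4],"roll":0,"gripper":5},{"translation":[-8,0,8],"roll":0,"gripper":5},{"translation":[-12,0,12],"roll":0,"gripper":5},{"translation":[-14,0,14],"roll":0,"gripper":5},{"translation":[-14,0,14],"roll":0,"gripper":5}]' 30
python3 -c "
from h import *
o=telemetry.get_obs(); print(o['ft_force'],o['moment'],o['position'])"
```

```text
time: 11.08
position: [0.47, 0.0636, 0.2191]
tool_rot: [-0.031, 1.0, 0.0, -0.0]
ft_force: [-0.2, -1.3, -0.8]
grip_width: 0.013
grip_force: 30.0
[-0.24564528 -1.27210198 -0.82165922] [0.01334837 0.06162581 0.02285246] [0.47002446 0.06364261 0.21914295]
time: 11.5
position: [0.4833, 0.0645, 0.2061]
tool_rot: [-0.031, 1.0, 0.0, -0.0]
ft_force: [-0.6, 0.4, -1.4]
grip_width: 0.013
grip_force: 30.0
[-0.55350279  0.43574369 -1.37765013] [-0.00651276  0.03448352  0.01665498] [0.48327241 0.06451497 0.20606011]
```

```bash

python3 -m creep '[{"translation":[-5,0,5],"roll":0,"gripper":5},{"translation":[-10,0,10],"roll":0,"gripper":5},{"translation":[-14,0,14],"roll":0,"gripper":5},{"translation":[-14,0,14],"roll":0,"gripper":5}]' 30
python3 -m creep '[{"translation":[-4,0,4],"roll":0,"gripper":5},{"translation":[-8,0,8],"roll":0,"gripper":5},{"translation":[-12,0,12],"roll":0,"gripper":5},{"translation":[-12,0,12],"roll":0,"gripper":5}]' 40
python3 -c "
from h import *
o=telemetry.get_obs(); print(o['ft_force'],o['moment'],o['position'])"
```

```text
time: 11.83
position: [0.4977, 0.0653, 0.1917]
tool_rot: [-0.031, 1.0, 0.0, -0.0]
ft_force: [-0.0, 0.1, -0.8]
grip_width: 0.0134
grip_force: 30.0
time: 12.17
position: [0.5096, 0.0661, 0.1798]
tool_rot: [-0.031, 1.0, 0.0, -0.0]
ft_force: [0.6, -0.5, -1.7]
grip_width: 0.013
grip_force: 40.0
[ 0.59508544 -0.45355853 -1.69516984] [ 0.05812024  0.00131788 -0.03032811] [0.50956797 0.06609171 0.17978839]
```

```bash

python3 -m creep '[{"translation":[-4,0,4],"roll":0,"gripper":5},{"translation":[-8,0,8],"roll":0,"gripper":5},{"translation":[-11,0,11],"roll":0,"gripper":5},{"translation":[-14,0,14],"roll":0,"gripper":5},{"translation":[-14,0,14],"roll":0,"gripper":5}]' 60
python3 -m creep '[{"translation":[-4,0,4],"roll":0,"gripper":5},{"translation":[-8,0,8],"roll":0,"gripper":5},{"translation":[-11,0,11],"roll":0,"gripper":5},{"translation":[-13,0,13],"roll":0,"gripper":5},{"translation":[-13,0,13],"roll":0,"gripper":5}]' 60
python3 -c "
from h import *
o=telemetry.get_obs(); print(o['ft_force'],o['moment'],o['position'])"
```

```text
time: 12.58
position: [0.5238, 0.0664, 0.1659]
tool_rot: [-0.031, 1.0, -0.001, 0.0]
ft_force: [1.1, -2.5, -2.3]
grip_width: 0.0123
grip_force: 60.1
time: 13.0
position: [0.5363, 0.0671, 0.1532]
tool_rot: [-0.031, 1.0, -0.001, 0.0]
ft_force: [-0.2, -4.6, -1.9]
grip_width: 0.0123
grip_force: 60.1
[-0.16026743 -4.63460576 -1.86219374] [-0.98280457  0.09648429 -0.30691766] [0.53625512 0.06714767 0.15322284]
```

```bash

python3 -m creep '[{"translation":[-2,0,2],"roll":0,"gripper":5},{"translation":[-4,0,4],"roll":0,"gripper":5},{"translation":[-4,0,4],"roll":0,"gripper":5}]' 60
python3 -m creep '[{"translation":[-1,0,1],"roll":0,"gripper":5},{"translation":[-2,0,2],"roll":0,"gripper":5},{"translation":[-2,0,2],"roll":0,"gripper":5}]' 60
python3 -m creep '[{"translation":[-1,0,1],"roll":0,"gripper":5},{"translation":[-2,0,2],"roll":0,"gripper":5},{"translation":[-2,0,2],"roll":0,"gripper":5}]' 60
```

```text
time: 13.25
position: [0.5398, 0.0675, 0.1494]
tool_rot: [-0.031, 1.0, -0.0, -0.0]
ft_force: [-1.5, -4.1, 0.4]
grip_width: 0.0124
grip_force: 60.2
time: 13.5
position: [0.5389, 0.0678, 0.1481]
tool_rot: [-0.031, 1.0, -0.0, -0.003]
ft_force: [-7.9, -5.8, 9.0]
grip_width: 0.0125
grip_force: 60.3
time: 13.75
position: [0.5388, 0.0678, 0.1476]
tool_rot: [-0.032, 0.999, -0.001, -0.005]
ft_force: [-14.4, -5.1, 22.7]
grip_width: 0.0121
grip_force: 60.5
```

```bash

python3 -m creep '[{"translation":[2,0,-2],"roll":0,"gripper":5},{"translation":[2,0,-2],"roll":0,"gripper":5},{"translation":[2,0,-2],"roll":0,"gripper":35},{"translation":[2,0,-2],"roll":0,"gripper":35},{"translation":[2,0,-2],"roll":0,"gripper":35}]' 20
python3 -m creep '[{"translation":[0,0,-15],"roll":0,"gripper":35},{"translation":[-20,0,-50],"roll":0,"gripper":35},{"translation":[-50,0,-85],"roll":0,"gripper":35},{"translation":[-80,0,-110],"roll":0,"gripper":35},{"translation":[-80,0,-110],"roll":0,"gripper":35}]' 20
python3 - <<'E'
from fit2 import *
for i in range(3): im=viewer.camera("wrist")
cv2.imwrite("pics/w7raw.png",im); c=cam("wrist"); np.savez("w7.npz",K=c[0],R=c[1],t=c[2])
go(.62,.07,.26,3.3)
sc=viewer.camera("scene"); cv2.imwrite("pics/s7raw.png",sc)
p=f.x; P=pts(p); ax=(P[1]-P[0])/.048
for d in(-.03,-.06): print(d,"head expected",proj(c,P[0]+d*ax).round(1),"scene",proj(cam("scene"),P[0]+d*ax).round(1))
print("eye",proj(c,P[0]).round(1))
z=lambda im,x0,y0,w,h,k:cv2.resize(im[y0:y0+h,x0:x0+w],None,fx=k,fy=k,interpolation=cv2.INTER_CUBIC)
C=np.zeros((600,800,3),np.uint8); C[:380,:800]=z(im,160,60,200,95,4); C[384:600,:320]=z(sc,225,150,80,54,4)
cv2.imwrite("pics/v7.png",C)
E
```

```text
time: 14.17
position: [0.5431, 0.0688, 0.1477]
tool_rot: [-0.031, 1.0, 0.0, 0.001]
ft_force: [0.6, 0.0, -0.4]
grip_width: 0.0265
grip_force: 0.0
time: 14.58
position: [0.6321, 0.0734, 0.2649]
tool_rot: [-0.031, 0.999, -0.0, 0.011]
ft_force: [1.4, -0.9, 1.1]
grip_width: 0.0349
grip_force: 0.0
a [0.556  0.022  0.1266 0.0622] [-0.   0.6  0.3 -0.6 -0.2  0.2 -0.1 -0.3]
b [0.5554 0.0223 0.1286 0.0486] [-0.2  1.2  0.5 -0.9 -0.3 -0.2]
ab [0.5558 0.0222 0.1282 0.0576] [ 0.5  0.5  0.6 -0.5 -0.3 -0.3 -0.2 -0.5 -0.5  1.1  0.6 -1.  -0.5  0.5]
abt [0.556  0.022  0.1285 0.0567] [ 0.3  0.8  0.4 -0.2 -0.5 -0.1 -0.4 -0.3 -0.5  1.4  0.5 -0.7 -0.6  0.7
 -0.7  0.6 -0.3  1.1]
[[0.5534, 0.067, 0.1285], [0.5873, 0.0689, 0.0946], [0.5585, -0.0229, 0.1285], [0.5924, -0.021, 0.0946]]
t 14.7 pos [0.6214 0.0736 0.2569] yaw -176.4 shift [ 1.6 -3.5 -3.1] roll 0.3 F [-0.3 -0.6 -1. ] w 34.6
-0.03 head expected [256.8  93.1] scene [278.2 170.8]
-0.06 head expected [256.8  59.7] scene [277.3 159.6]
eye [256.9 120. ]
```

View pics/v7.png

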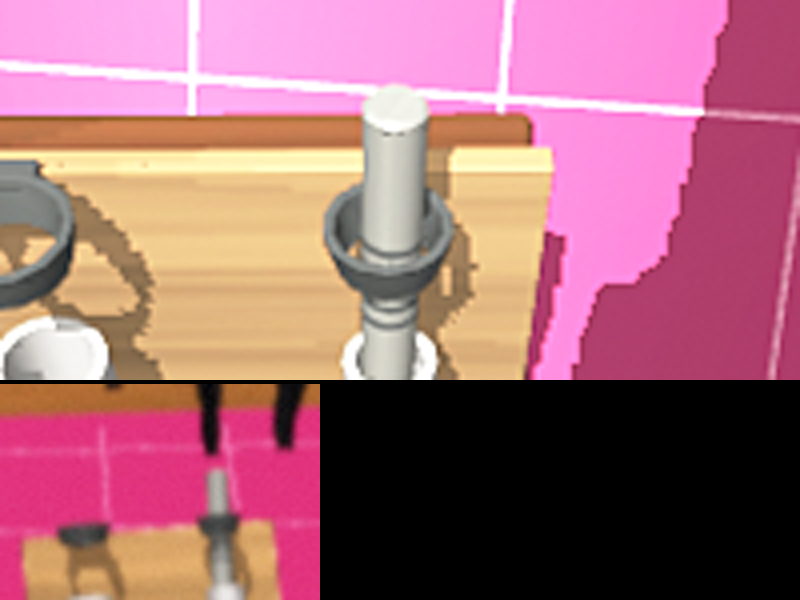

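Wrist crop: the head is at (395,108) and the eyelet at (388,230). The scene crop has the head at (217,472) and the ring at (218,524). That puts about 29–33 mm standing out, so it is home or nearly so. I'll confirm by pressing on the head with closed fingers.

```bash
python3 -c "
from h import *
go(.503,.064,.1877,3.3)"
python3 -m creep '[{"translation":[40,-3,0],"roll":0,"gripper":0},{"translation":[80,-3,0],"roll":0,"gripper":0},{"translation":[118,-3,0],"roll":0,"gripper":0},{"translation":[118,-3,0],"roll":0,"gripper":0},{"translation":[118,-3,0],"roll":0,"gripper":0}]' 20
python3 -m creep '[{"translation":[0,0,35],"roll":0,"gripper":0},{"translation":[0,0,65],"roll":0,"gripper":0},{"translation":[0,0,65],"roll":0,"gripper":0},{"translation":[0,0,65],"roll":0,"gripper":0}]' 20
python3 -c "
from h import *
go(.503,.064,.1877,3.3);go(.5227,.0652,.1677,3.3)"
```

```text
t 14.8 pos [0.6201 0.0736 0.2559] yaw -176.4 shift [117.2  -2.3  68.6] roll 0.3 F [-0.7  0.7 -0.6] w 35.0
time: 15.2
position: [0.499, 0.0634, 0.2556]
tool_rot: [-0.031, 1.0, 0.001, -0.004]
ft_force: [0.4, 0.5, -0.6]
grip_width: 0.0098
grip_force: 0.0
time: 15.53
position: [0.5034, 0.0629, 0.191]
tool_rot: [-0.031, 1.0, 0.0, -0.002]
ft_force: [0.3, 0.4, 0.8]
grip_width: 0.0006
grip_force: 0.0
t 15.5 pos [0.5034 0.0629 0.191 ] yaw -176.4 shift [0.3 1.1 3.3] roll 0.3 F [0.3 0.4 0.8] w 0.6
t 15.5 pos [0.5034 0.0629 0.191 ] yaw -176.4 shift [-19.5   1.   23.2] roll 0.3 F [0.3 0.4 0.8] w 0.6
```

```bash

python3 -m creep '[{"translation":[-4,1,7],"roll":0,"gripper":0},{"translation":[-9,1,12],"roll":0,"gripper":0},{"translation":[-13,1,16],"roll":0,"gripper":0},{"translation":[-13,1,16],"roll":0,"gripper":0}]' 20
python3 -m creep '[{"translation":[-2,0,2],"roll":0,"gripper":0},{"translation":[-4,0,4],"roll":0,"gripper":0},{"translation":[-4,0,4],"roll":0,"gripper":0}]' 20
python3 -m creep '[{"translation":[-2,0,2],"roll":0,"gripper":0},{"translation":[-3,0,3],"roll":0,"gripper":0},{"translation":[-3,0,3],"roll":0,"gripper":0}]' 20
```

```text
time: 15.87
position: [0.5187, 0.0646, 0.1766]
tool_rot: [-0.031, 1.0, -0.0, 0.001]
ft_force: [-0.2, 0.3, 0.1]
grip_width: 0.0006
grip_force: 0.0
time: 16.12
position: [0.5214, 0.0649, 0.1725]
tool_rot: [-0.031, 1.0, -0.0, 0.0]
ft_force: [0.6, -0.1, 1.0]
grip_width: 0.0006
grip_force: 0.0
time: 16.37
position: [0.5241, 0.0651, 0.1694]
tool_rot: [-0.031, 1.0, -0.0, -0.0]
ft_force: [-0.4, 0.3, -0.5]
grip_width: 0.0003
grip_force: 0.0
```

```bash

python3 -m creep '[{"translation":[-1,0,1],"roll":0,"gripper":0},{"translation":[-2,0,2],"roll":0,"gripper":0},{"translation":[-2,0,2],"roll":0,"gripper":0}]' 20
python3 -m creep '[{"translation":[-1,0,1],"roll":0,"gripper":0},{"translation":[-2,0,2],"roll":0,"gripper":0},{"translation":[-2,0,2],"roll":0,"gripper":0}]' 20
python3 -m creep '[{"translation":[-0.7,0,0.7],"roll":0,"gripper":0},{"translation":[-1.4,0,1.4],"roll":0,"gripper":0},{"translation":[-1.4,0,1.4],"roll":0,"gripper":0}]' 20
```

```text
time: 16.62
position: [0.5247, 0.0652, 0.168]
tool_rot: [-0.031, 1.0, 0.0, -0.001]
ft_force: [-3.7, -0.1, 6.8]
grip_width: 0.0003
grip_force: 3.6
time: 16.87
position: [0.5249, 0.0654, 0.1672]
tool_rot: [-0.032, 0.999, -0.0, -0.003]
ft_force: [-8.8, -1.3, 18.9]
grip_width: 0.0003
grip_force: 9.0
time: 17.12
position: [0.525, 0.0654, 0.1668]
tool_rot: [-0.032, 0.999, -0.0, -0.004]
ft_force: [-12.9, -1.3, 26.6]
grip_width: 0.0004
grip_force: 13.0
```

The slim punch is home: a 28 N press on its head doesn't move it, at the predicted position. Now the thick punch.

```bash

python3 -m creep '[{"translation":[10,0,-10],"roll":0,"gripper":0},{"translation":[20,0,-25],"roll":0,"gripper":0},{"translation":[20,0,-60],"roll":0,"gripper":40},{"translation":[20,0,-80],"roll":0,"gripper":60}]' 20
python3 -m creep '[{"translation":[-71,114,0],"roll":0,"gripper":87},{"translation":[-71,114,0],"roll":0,"gripper":87},{"translation":[-71,114,0],"roll":0,"gripper":87},{"translation":[-71,114,0],"roll":0,"gripper":87},{"translation":[-71,114,0],"roll":0,"gripper":87}]'
python3 -m creep '[{"translation":[-71,114,45],"roll":16,"gripper":87},{"translation":[-71,114,45],"roll":16,"gripper":87},{"translation":[-71,114,45],"roll":16,"gripper":87},{"translation":[-71,114,45],"roll":16,"gripper":87},{"translation":[-71,114,45],"roll":16,"gripper":87}]'
python3 -m creep '[{"translation":[0,0,0],"roll":0,"gripper":80},{"translation":[0,0,0],"roll":0,"gripper":80},{"translation":[0,0,0],"roll":0,"gripper":80}]'
python3 - <<'E'
from h import *
c=cam("wrist"); im=viewer.camera("wrist"); cv2.imwrite("pics/w8raw.png",im); np.savez("w8.npz",K=c[0],R=c[1],t=c[2])
go(.632,.301,.2,-12.4)
cv2.imwrite("pics/w8.png",cv2.resize(im[0:250,100:412],None,fx=2.4,fy=2.4,interpolation=cv2.INTER_CUBIC))
for k in "thick_punch thick_punch_tip".split():
    print(k,[(np.round(d["bbox"]).astype(int).tolist(),round(d["p"],2)) for d in viewer.recognise("wrist",k)[:2]])
E
```

```text
time: 17.45
position: [0.5094, 0.0642, 0.2462]
tool_rot: [-0.031, 1.0, -0.0, 0.001]
ft_force: [0.9, -0.4, 0.1]
grip_width: 0.0076
grip_force: 0.0
time: 17.87
position: [0.5742, 0.1848, 0.2439]
tool_rot: [-0.033, 0.999, 0.0, 0.001]
ft_force: [-0.8, -0.7, 0.2]
grip_width: 0.0392
grip_force: 0.0
time: 18.28
position: [0.6366, 0.302, 0.1963]
tool_rot: [0.107, 0.994, -0.0, -0.001]
ft_force: [-0.4, 0.6, -1.1]
grip_width: 0.0726
grip_force: 0.0
time: 18.53
position: [0.6365, 0.2985, 0.1999]
tool_rot: [0.109, 0.994, -0.0, -0.0]
ft_force: [-0.1, -0.3, -0.7]
grip_width: 0.0793
grip_force: 0.0
t 18.6 pos [0.6367 0.2987 0.2001] yaw 167.5 shift [5.1 1.2 0.1] roll -0.1 F [ 0.6  0.2 -0.3] w 79.6
thick_punch [([251, 32, 21, 156], 0.87), ([0, 188, 69, 32], 0.6)]
thick_punch_tip [([251, 31, 20, 157], 0.79)]
```

View pics/w8.png

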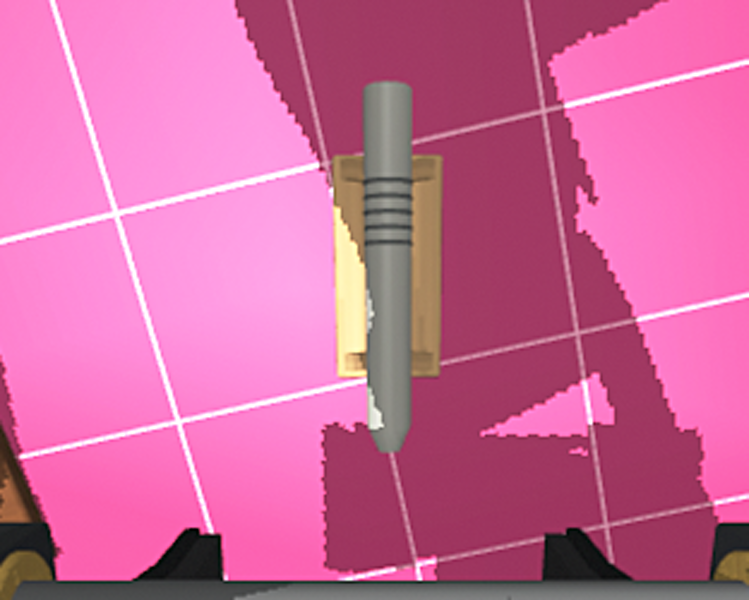

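The thick punch's head edge is at crop (388,82) and its tip at (389,452), lying on its rest.

```bash
python3 - <<'E'
from h import *
d=np.load("w8.npz"); c=(d["K"],d["R"],d["t"])
h=atz(c,388/2.4+100,82/2.4,.041); t=atz(c,389/2.4+100,452/2.4,.036)
u=(t-h); u[2]=0; print(h.round(4),t.round(4),np.linalg.norm(u)*1e3); u/=np.linalg.norm(u)
m=(h+t)/2; g=m-u*.062; yaw=np.degrees(np.arctan2(u[1],u[0])); print("mid",m.round(4),"yaw",yaw,"grip",g.round(4))
go(g[0],g[1],.042,yaw)
E
```

```text
[0.4939 0.3321 0.041 ] [0.6408 0.3004 0.036 ] 150.2644371938126
mid [0.5674 0.3163 0.0385] yaw -12.178814363052211 grip [0.5068 0.3293 0.0385]
t 18.7 pos [0.637  0.2992 0.2001] yaw 167.5 shift [133.7   1.1 158. ] roll -0.3 F [-0.1  0.1 -0.5] w 79.7
```

```bash

python3 -m creep '[{"translation":[134,1,98],"roll":-0.3,"gripper":70},{"translation":[134,1,98],"roll":-0.3,"gripper":70},{"translation":[134,1,98],"roll":-0.3,"gripper":70},{"translation":[134,1,98],"roll":-0.3,"gripper":70},{"translation":[134,1,98],"roll":-0.3,"gripper":70}]'
python3 -m creep '[{"translation":[0,0,30],"roll":0,"gripper":60},{"translation":[0,0,60],"roll":0,"gripper":50},{"translation":[0,0,60],"roll":0,"gripper":35},{"translation":[0,0,60],"roll":0,"gripper":30}]' 8
python3 -c "
from h import *
go(.5068,.3293,.042,-12.2)"
```

```text
time: 19.1
position: [0.4945, 0.3285, 0.0966]
tool_rot: [0.104, 0.994, -0.004, -0.009]
ft_force: [-1.4, -0.7, 0.1]
grip_width: 0.0703
grip_force: 0.0
time: 19.43
position: [0.5055, 0.3296, 0.0405]
tool_rot: [0.106, 0.994, -0.001, -0.002]
ft_force: [0.7, -0.6, 0.5]
grip_width: 0.051
grip_force: 0.0
t 19.4 pos [0.5055 0.3296 0.0405] yaw 167.8 shift [-1.3  0.  -1.5] roll 0.0 F [ 0.7 -0.6  0.5] w 51.0
```

```bash

python3 -m creep '[{"translation":[0,0,0],"roll":0,"gripper":10},{"translation":[0,0,0],"roll":0,"gripper":10},{"translation":[0,0,0],"roll":0,"gripper":10},{"translation":[0,0,0],"roll":0,"gripper":10},{"translation":[0,0,0],"roll":0,"gripper":10}]' 8
python3 -m creep '[{"translation":[0,0,0],"roll":0,"gripper":10},{"translation":[0,0,0],"roll":0,"gripper":10}]' 8
python3 -c "
from h import *
go(.5068,.3293,.1104,-12.2)"
```

```text
time: 19.85
position: [0.5067, 0.3294, 0.0423]
tool_rot: [0.105, 0.994, -0.001, 0.001]
ft_force: [-0.1, -3.2, 4.4]
grip_width: 0.0198
grip_force: 8.0
time: 20.02
position: [0.5067, 0.3295, 0.0422]
tool_rot: [0.105, 0.994, -0.001, 0.0]
ft_force: [-0.4, -5.9, 5.5]
grip_width: 0.0195
grip_force: 8.0
t 20.0 pos [0.5067 0.3295 0.0422] yaw 167.9 shift [ -0.2  -0.3 -68.2] roll 0.1 F [-0.4 -5.9  5.5] w 19.5
```

```bash

python3 -m creep '[{"translation":[-1,0,-13],"roll":0,"gripper":10},{"translation":[-3.5,0,-26],"roll":0,"gripper":10},{"translation":[-8,0,-40],"roll":0,"gripper":10},{"translation":[-15,0,-52],"roll":0,"gripper":10},{"translation":[-15,0,-52],"roll":0,"gripper":10}]' 8
python3 -m creep '[{"translation":[-8,0,-5],"roll":0,"gripper":10},{"translation":[-16,0,-10],"roll":0,"gripper":10},{"translation":[-24,0,-14],"roll":0,"gripper":10},{"translation":[-31,0,-16],"roll":0,"gripper":10},{"translation":[-31,0,-16],"roll":0,"gripper":10}]' 8
python3 - <<'E'
from h import *
for i in range(2): im=viewer.camera("scene")
cv2.imwrite("pics/s9raw.png",im)
go(.5068,.3293,.1104,-12.2)
o=telemetry.get_obs(); p=o["position"]; S=cam("scene")
th=np.radians(-12.1); u=np.array([np.cos(th),np.sin(th),0])
for a in(35,40,45,50,55):
    q=p+[0,0,-.010]+.137*(u*np.cos(np.radians(a))-[0,0,np.sin(np.radians(a))]); print(a,q.round(3),(proj(S,q)-[310,150])*4)
cv2.imwrite("pics/v9.png",cv2.resize(im[150:270,310:430],None,fx=4,fy=4,interpolation=cv2.INTER_CUBIC))
E
```

```text
time: 20.43
position: [0.5234, 0.3279, 0.0954]
tool_rot: [0.106, 0.994, 0.001, 0.002]
ft_force: [1.5, -1.2, -1.5]
grip_width: 0.0193
grip_force: 8.0
time: 20.85
position: [0.5537, 0.3205, 0.1094]
tool_rot: [0.106, 0.994, 0.001, 0.001]
ft_force: [-0.1, 0.4, -2.6]
grip_width: 0.0195
grip_force: 8.0
t 20.9 pos [0.5518 0.3206 0.1088] yaw 167.8 shift [45.9 -0.9 -1.6] roll 0.0 F [ 0.7  0.3 -2. ] w 19.8
35 [0.662 0.297 0.02 ] [233.51541107 346.97384966]
40 [0.654 0.299 0.011] [231.03058398 349.2065056 ]
45 [0.647 0.3   0.002] [228.72661514 349.85770076]
50 [ 0.638  0.302 -0.006] [226.61631537 348.96642014]
55 [ 0.629  0.304 -0.013] [224.71021474 346.58213185]
```

View pics/v9.png

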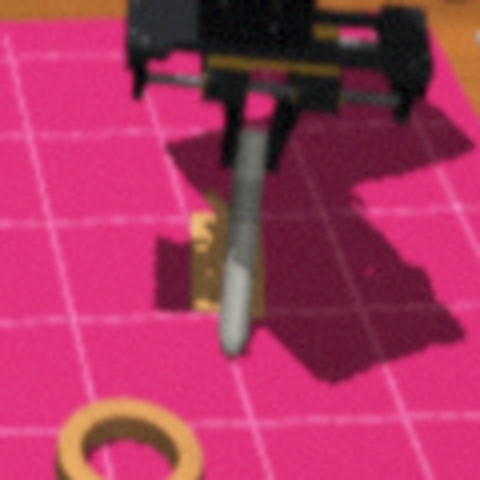

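Scene crop: the thick punch is swung tip-down, its tip at about (234,352) just past the rest. That matches 45° within the known bias. I have now viewed one picture more than the ten allowed, so from here I only use numbers. I'll relax the grip briefly so the tip settles on the bench, then firm it up and check with force and the top camera.

```bash

python3 -m creep '[{"translation":[0,0,0],"roll":0,"gripper":10},{"translation":[0,0,0],"roll":0,"gripper":10},{"translation":[0,0,0],"roll":0,"gripper":10}]' 5
python3 -m creep '[{"translation":[0,0,-1],"roll":0,"gripper":10},{"translation":[0,0,-1],"roll":0,"gripper":10},{"translation":[0,0,-1],"roll":0,"gripper":10}]' 5
python3 -m creep '[{"translation":[0,0,0],"roll":0,"gripper":10},{"translation":[0,0,0],"roll":0,"gripper":10},{"translation":[0,0,0],"roll":0,"gripper":10}]' 60
python3 - <<'E'
from h import *
F=[]
im=viewer.camera("top"); T=cam("top"); p=telemetry.get_obs()["position"]; print(p)
for i in range(4): viewer.camera("scene"); F.append(telemetry.get_obs()["ft_force"])
print("F",np.mean(F,0).round(2))
th=np.radians(-12.1); u=np.array([np.cos(th),np.sin(th),0])
for a in(35,40,45,50):
    q=p+[0,0,-.010]+.137*(u*np.cos(np.radians(a))-[0,0,np.sin(np.radians(a))]); print(a,q.round(3),proj(T,q).round(1))
viewer.camera("top"); 
for k in("thick_punch","thick_punch_tip"): print([(np.round(d["bbox"],1).tolist(),round(d["p"],2)) for d in viewer.recognise("top",k)[:2]])
g=im[150:200,118:160]; hsv=cv2.cvtColor(g,cv2.COLOR_BGR2HSV); print("cols118-159 rows160-185; saturation<60:")
for r in range(10,45,1): print(r+150,"".join("#" if s<70 else "." for s in hsv[r,:,1]))
E
```

```text
time: 21.2
position: [0.5509, 0.3207, 0.1089]
tool_rot: [0.106, 0.994, -0.0, -0.0]
ft_force: [0.6, -1.2, -1.6]
grip_width: 0.0198
grip_force: 5.0
time: 21.45
position: [0.551, 0.3207, 0.1102]
tool_rot: [0.106, 0.994, -0.0, -0.0]
ft_force: [0.6, 0.3, -2.8]
grip_width: 0.0201
grip_force: 5.0
time: 21.7
position: [0.551, 0.3207, 0.11]
tool_rot: [0.106, 0.994, -0.0, -0.0]
ft_force: [-0.2, 0.2, -2.1]
grip_width: 0.0187
grip_force: 60.0
[0.5510127  0.32070052 0.11002729]
F [-0.29  0.37 -3.26]
35 [0.661 0.297 0.021] [147.2 161.7]
40 [0.654 0.299 0.012] [147.6 164.9]
45 [0.646 0.3   0.003] [147.8 168.4]
50 [ 0.637  0.302 -0.005] [147.9 172.1]
[([132.0, 167.7, 17.7, 19.0], 0.58), ([261.7, 158.3, 18.5, 45.6], 0.19)]
[([132.5, 166.9, 21.1, 18.6], 0.6)]
cols118-159 rows160-185; saturation<60:
160 ..........................................
161 ..........................................
162 ..........................................
163 ..........................................
164 ..........................................
165 ..........................................
166 ......................
[... 636 characters left out ...]
..................#########...............
181 ..................#########...#...........
182 ...#.............#########................
183 ...####.........##########................
184 .######.###.....#########.................
185 .###########...#########..................
186 .##########....#########..................
187 #.#.#######.########..#...................
188 .....##############.......................
189 .###.######.#######..........####.........
190 ##..#######.#######..######.#########.....
191 ###########.##.##....###################..
192 .#..#######..#..#..#####################..
193 .##..######.#..#...#####################.#
194 #.##.######..#...########################.
```

```bash

python3 -m creep '[{"translation":[0,0,-35],"roll":0,"gripper":10},{"translation":[0,0,-75],"roll":0,"gripper":10},{"translation":[0,0,-115],"roll":0,"gripper":10},{"translation":[0,0,-155],"roll":0,"gripper":10},{"translation":[0,0,-190],"roll":0,"gripper":10}]' 60
python3 -m creep '[{"translation":[12,-182,0],"roll":0,"gripper":10},{"translation":[12,-182,0],"roll":0,"gripper":10},{"translation":[12,-182,0],"roll":0,"gripper":10},{"translation":[12,-182,0],"roll":0,"gripper":10},{"translation":[12,-182,0],"roll":0,"gripper":10}]' 60
python3 -m creep '[{"translation":[12,-182,0],"roll":-15.5,"gripper":10},{"translation":[12,-182,0],"roll":-15.5,"gripper":10},{"translation":[12,-182,0],"roll":-15.5,"gripper":10},{"translation":[12,-182,0],"roll":-15.5,"gripper":10},{"translation":[12,-182,0],"roll":-15.5,"gripper":10}]' 60
python3 -m creep '[{"translation":[0,0,0],"roll":0,"gripper":10},{"translation":[0,0,0],"roll":0,"gripper":10},{"translation":[0,0,0],"roll":0,"gripper":10}]' 60
python3 -c "
from h import *
go(.4511,-.029,.2451,3.3)"
```

```text
time: 22.52
position: [0.5514, 0.3208, 0.303]
tool_rot: [0.106, 0.994, 0.0, 0.001]
ft_force: [0.8, 0.9, -3.0]
grip_width: 0.0187
grip_force: 60.0
time: 22.93
position: [0.4986, 0.1412, 0.3001]
tool_rot: [0.107, 0.994, -0.002, -0.001]
ft_force: [-0.6, 0.9, -3.2]
grip_width: 0.0184
grip_force: 60.0
time: 23.35
position: [0.4497, -0.0331, 0.3003]
tool_rot: [-0.029, 1.0, -0.001, -0.0]
ft_force: [0.5, -0.1, -2.4]
grip_width: 0.0186
grip_force: 60.0
time: 23.6
position: [0.4513, -0.0299, 0.3003]
tool_rot: [-0.029, 1.0, 0.0, 0.0]
ft_force: [0.1, -0.1, -3.0]
grip_width: 0.0183
grip_force: 60.0
t 23.6 pos [ 0.4513 -0.0299  0.3003] yaw -176.7 shift [ 0.1  0.8 55.2] roll 0.0 F [ 0.1 -0.1 -3. ] w 18.3
```

```bash

python3 -m creep '[{"translation":[0,1,30],"roll":0,"gripper":10},{"translation":[0,1,55],"roll":0,"gripper":10},{"translation":[0,1,55],"roll":0,"gripper":10},{"translation":[0,1,55],"roll":0,"gripper":10}]' 60
python3 - <<'E'
from h import *
for i in range(2): im=viewer.camera("scene")
go(.4511,-.029,.2451,3.3)
p=telemetry.get_obs()["position"]; S=cam("scene"); th=np.radians(3.3); u=np.array([np.cos(th),np.sin(th),0])
eye=np.array([.5585,-.0229,.1275]); print("eye px",proj(S,eye).round(1),"ring mid",proj(S,eye+.006*(u-[0,0,1])/2**.5).round(1),"mouth",proj(S,eye+.048*(u-[0,0,1])/2**.5).round(1))
for a in(40,45,50):
    q=p+[0,0,-.010]+.137*(u*np.cos(np.radians(a))-[0,0,np.sin(np.radians(a))]); print(a,q.round(3),proj(S,q).round(1))
hsv=cv2.cvtColor(im,cv2.COLOR_BGR2HSV)
for r in range(158,210): print(r,"".join("#" if s<110 else "." for s in hsv[r,228:265,1]))
E
```

```text
time: 23.93
position: [0.4505, -0.0277, 0.2444]
tool_rot: [-0.03, 1.0, 0.001, -0.002]
ft_force: [-0.2, 0.5, -1.9]
grip_width: 0.0186
grip_force: 60.0
t 24.0 pos [ 0.4524 -0.0286  0.2462] yaw -176.5 shift [ 1.3 -0.3  1.1] roll 0.2 F [ 0.9 -0.4 -2. ] w 18.6
eye px [245.2 184.7] ring mid [245.4 187. ] mouth [246.6 202.9]
40 [ 0.557 -0.023  0.148] [245.2 178.2]
45 [ 0.549 -0.023  0.139] [245. 179.]
50 [ 0.54  -0.024  0.131] [244.7 179.3]
158 .............######..................
159 .............#######.................
160 .............#######.................
161 .............#######.................
162 .............#######.................
163 .............#######.................
164 .............#######.................
165 .............#######.................
166 .............#######.................
167 .............#######.................
168 .............#######.................
169 .............#######.................
170 .............#######.................
171 ..............######.................
172 ..............#######................
173 ..............#######.......
[... 821 characters left out ...]
............................
194 .....................................
195 .....................................
196 .....................................
197 .....................................
198 .....................................
199 .....................................
200 .....................................
201 .....................................
202 ................########.............
203 ..............###########............
204 .............#############...........
205 .............#############...........
206 .............#############...........
207 .............#############...........
208 .............#############...........
209 .............#############...........
```

Tip at column 245, ring at 245.7 and mouth at 247: aligned. Sliding in.

```bash

python3 -m creep '[{"translation":[-6,0,7],"roll":0,"gripper":10},{"translation":[-12,0,13],"roll":0,"gripper":10},{"translation":[-18,0,19],"roll":0,"gripper":10},{"translation":[-23,0,24],"roll":0,"gripper":10},{"translation":[-23,0,24],"roll":0,"gripper":10}]' 40
python3 -m creep '[{"translation":[-4,0,4],"roll":0,"gripper":10},{"translation":[-8,0,8],"roll":0,"gripper":10},{"translation":[-12,0,12],"roll":0,"gripper":10},{"translation":[-14,0,14],"roll":0,"gripper":10},{"translation":[-14,0,14],"roll":0,"gripper":10}]' 40
python3 -c "
from h import *
go(.545,-.024,.1515,3.3)"
```

```text
time: 24.45
position: [0.4753, -0.0278, 0.2202]
tool_rot: [-0.029, 1.0, 0.0, -0.0]
ft_force: [0.3, -0.3, -3.2]
grip_width: 0.019
grip_force: 40.0
time: 24.87
position: [0.4885, -0.027, 0.2066]
tool_rot: [-0.029, 1.0, 0.0, -0.0]
ft_force: [0.9, 0.1, -2.6]
grip_width: 0.0192
grip_force: 40.0
t 24.9 pos [ 0.4885 -0.027   0.2066] yaw -176.6 shift [-56.6  -0.4  55.1] roll 0.1 F [ 0.9  0.1 -2.6] w 19.2
```

```bash

python3 -m creep '[{"translation":[-5,0,5],"roll":0,"gripper":10},{"translation":[-10,0,10],"roll":0,"gripper":10},{"translation":[-14,0,14],"roll":0,"gripper":10},{"translation":[-14,0,14],"roll":0,"gripper":10}]' 40
python3 -m creep '[{"translation":[-4,0,4],"roll":0,"gripper":10},{"translation":[-8,0,8],"roll":0,"gripper":10},{"translation":[-12,0,12],"roll":0,"gripper":10},{"translation":[-12,0,12],"roll":0,"gripper":10}]' 50
```

```text
time: 25.2
position: [0.5029, -0.0262, 0.1923]
tool_rot: [-0.029, 1.0, 0.0, -0.0]
ft_force: [0.2, 0.3, -2.5]
grip_width: 0.0189
grip_force: 40.0
time: 25.53
position: [0.5149, -0.0255, 0.1804]
tool_rot: [-0.029, 1.0, 0.0, 0.0]
ft_force: [-0.4, 0.3, -2.4]
grip_width: 0.0188
grip_force: 50.0
```

```bash

python3 -m creep '[{"translation":[-4,0,4],"roll":0,"gripper":10},{"translation":[-8,0,8],"roll":0,"gripper":10},{"translation":[-11,0,11],"roll":0,"gripper":10},{"translation":[-14,0,14],"roll":0,"gripper":10},{"translation":[-14,0,14],"roll":0,"gripper":10}]' 60
python3 -m creep '[{"translation":[-4,0,4],"roll":0,"gripper":10},{"translation":[-8,0,8],"roll":0,"gripper":10},{"translation":[-11,0,11],"roll":0,"gripper":10},{"translation":[-12,0,12],"roll":0,"gripper":10},{"translation":[-12,0,12],"roll":0,"gripper":10}]' 60
python3 -m creep '[{"translation":[-2,0,2],"roll":0,"gripper":10},{"translation":[-3,0,3],"roll":0,"gripper":10},{"translation":[-3,0,3],"roll":0,"gripper":10}]' 60
```

```text
time: 25.95
position: [0.5284, -0.0242, 0.1664]
tool_rot: [-0.029, 1.0, 0.0, -0.0]
ft_force: [-0.1, 1.1, -3.4]
grip_width: 0.0184
grip_force: 60.0
time: 26.37
position: [0.5401, -0.0233, 0.1546]
tool_rot: [-0.029, 1.0, 0.0, -0.0]
ft_force: [-1.5, 2.9, -1.8]
grip_width: 0.0187
grip_force: 60.1
time: 26.62
position: [0.5429, -0.0233, 0.1519]
tool_rot: [-0.029, 1.0, 0.0, -0.0]
ft_force: [-2.5, 3.7, -1.7]
grip_width: 0.0186
grip_force: 60.1
```

```bash

python3 -m creep '[{"translation":[-1,0,1],"roll":0,"gripper":10},{"translation":[-2,0,2],"roll":0,"gripper":10},{"translation":[-2,0,2],"roll":0,"gripper":10}]' 60
python3 -m creep '[{"translation":[-1,0,1],"roll":0,"gripper":10},{"translation":[-2,0,2],"roll":0,"gripper":10},{"translation":[-2,0,2],"roll":0,"gripper":10}]' 60
```

```text
time: 26.87
position: [0.5449, -0.0232, 0.1499]
tool_rot: [-0.029, 1.0, 0.0, -0.0]
ft_force: [-2.1, 4.2, -1.6]
grip_width: 0.0187
grip_force: 60.1
time: 27.12
position: [0.5459, -0.0232, 0.1483]
tool_rot: [-0.03, 1.0, 0.0, -0.001]
ft_force: [-5.3, 3.7, 3.5]
grip_width: 0.0187
grip_force: 60.1
```

```bash

python3 -m creep '[{"translation":[-1,0,1],"roll":0,"gripper":10},{"translation":[-2,0,2],"roll":0,"gripper":10},{"translation":[-2,0,2],"roll":0,"gripper":10}]' 60
python3 -m creep '[{"translation":[3,0,-3],"roll":0,"gripper":10},{"translation":[3,0,-3],"roll":0,"gripper":10},{"translation":[3,0,-3],"roll":0,"gripper":40},{"translation":[3,0,-3],"roll":0,"gripper":40},{"translation":[3,0,-3],"roll":0,"gripper":40}]' 20
python3 -m creep '[{"translation":[0,0,-20],"roll":0,"gripper":40},{"translation":[10,0,-40],"roll":0,"gripper":20},{"translation":[35,0,-40],"roll":0,"gripper":0},{"translation":[40,0,-40],"roll":0,"gripper":0},{"translation":[40,0,-40],"roll":0,"gripper":0}]' 20
python3 -m creep '[{"translation":[0,0,0],"roll":0,"gripper":0},{"translation":[0,0,0],"roll":0,"gripper":0},{"translation":[0,0,0],"roll":0,"gripper":0}]' 20
python3 -c "
from h import *
go(.5227+.0051-.01,.0652-.0895,.1677+.01,3.3)"
```

```text
time: 27.37
position: [0.5457, -0.0233, 0.1478]
tool_rot: [-0.03, 1.0, 0.0, -0.004]
ft_force: [-12.4, 1.5, 16.4]
grip_width: 0.0188
grip_force: 60.2
time: 27.78
position: [0.5476, -0.0244, 0.1495]
tool_rot: [-0.029, 1.0, -0.001, 0.002]
ft_force: [-0.4, -0.6, -0.4]
grip_width: 0.0318
grip_force: 0.0
time: 28.2
position: [0.505, -0.026, 0.1892]
tool_rot: [-0.029, 1.0, -0.0, -0.0]
ft_force: [-0.2, -0.3, 0.7]
grip_width: 0.021
grip_force: 0.0
time: 28.45
position: [0.5073, -0.0261, 0.1888]
tool_rot: [-0.029, 1.0, -0.0, 0.0]
ft_force: [0.8, -0.4, 1.1]
grip_width: 0.0036
grip_force: 0.0
t 28.4 pos [ 0.5073 -0.0261  0.1888] yaw -176.6 shift [-10.6   1.2  11.1] roll 0.1 F [ 0.8 -0.4  1.1] w 3.6
```

```bash

python3 -m creep '[{"translation":[-6,1,6],"roll":0,"gripper":0},{"translation":[-12,1,11],"roll":0,"gripper":0},{"translation":[-18,1,17],"roll":0,"gripper":0},{"translation":[-18,1,17],"roll":0,"gripper":0}]' 20
python3 -m creep '[{"translation":[-2,0,2],"roll":0,"gripper":0},{"translation":[-4,0,4],"roll":0,"gripper":0},{"translation":[-4,0,4],"roll":0,"gripper":0}]' 20
python3 -m creep '[{"translation":[-1,0,1],"roll":0,"gripper":0},{"translation":[-2,0,2],"roll":0,"gripper":0},{"translation":[-2,0,2],"roll":0,"gripper":0}]' 20
python3 -m creep '[{"translation":[-1,0,1],"roll":0,"gripper":0},{"translation":[-2,0,2],"roll":0,"gripper":0},{"translation":[-2,0,2],"roll":0,"gripper":0}]' 20
```

```text
time: 28.78
position: [0.5253, -0.0238, 0.1706]
tool_rot: [-0.03, 1.0, 0.0, -0.0]
ft_force: [-0.6, -0.6, 0.3]
grip_width: 0.0005
grip_force: 0.0
time: 29.03
position: [0.5274, -0.0236, 0.1678]
tool_rot: [-0.03, 1.0, 0.0, -0.001]
ft_force: [-1.8, -0.6, 2.5]
grip_width: 0.0006
grip_force: 1.1
time: 29.28
position: [0.5279, -0.0236, 0.1668]
tool_rot: [-0.03, 1.0, -0.0, -0.002]
ft_force: [-6.6, -1.8, 9.7]
grip_width: 0.0002
grip_force: 5.5
time: 29.53
position: [0.528, -0.0237, 0.1661]
tool_rot: [-0.03, 1.0, -0.0, -0.004]
ft_force: [-12.9, -2.7, 21.5]
grip_width: 0.0007
grip_force: 11.6
```

```bash

python3 -m creep '[{"translation":[10,0,-10],"roll":0,"gripper":0},{"translation":[25,0,-30],"roll":0,"gripper":0},{"translation":[40,0,-65],"roll":0,"gripper":0},{"translation":[50,0,-100],"roll":0,"gripper":0},{"translation":[50,0,-120],"roll":0,"gripper":0}]' 20
python3 -m creep '[{"translation":[0,-100,0],"roll":0,"gripper":0},{"translation":[0,-150,0],"roll":0,"gripper":0},{"translation":[0,-150,0],"roll":0,"gripper":0},{"translation":[0,-150,0],"roll":0,"gripper":0},{"translation":[0,-150,0],"roll":0,"gripper":0}]' 20
python3 - <<'E'
from h import *
for i in range(2): im=viewer.camera("scene")
S=cam("scene"); go(.45,-.2,.28)
u=np.array([.9983,.0567,0]); a=(u-[0,0,1])/2**.5
for n,e in(("slim",[.5534,.067,.1275]),("thick",[.5585,-.0229,.1275])):
    e=np.array(e); print(n,[(d,proj(S,e-d*a).round(1).tolist()) for d in(.03,.04,.06)],"ring",proj(S,e+.006*a).round(1))
    x0=int(proj(S,e)[0])-10; h=cv2.cvtColor(im,cv2.COLOR_BGR2HSV)
    for r in range(160,194): print(r,x0,"".join("#" if s<110 else "." for s in h[r,x0:x0+22,1]))
for k in("tape_roll","pattern_weight","glue_jar"): print(k,[np.round(d["bbox"]).astype(int).tolist() for d in viewer.recognise("scene",k)[:1]])
E
```

```text
time: 29.95
position: [0.4814, -0.0263, 0.2873]
tool_rot: [-0.029, 1.0, -0.0, 0.002]
ft_force: [0.5, -0.4, -1.6]
grip_width: 0.0002
grip_force: 0.0
time: 30.37
position: [0.4924, -0.1816, 0.2847]
tool_rot: [-0.027, 1.0, -0.002, 0.002]
ft_force: [-0.0, -0.0, -0.6]
grip_width: 0.0009
grip_force: 0.0
t 30.5 pos [ 0.4909 -0.1767  0.2841] yaw -176.8 shift [ 42.2 -20.9   4. ] roll 0.0 F [-0.1 -0.1 -0.1] w 0.6
slim [(0.03, [278.2, 171.1]), (0.04, [277.9, 167.3]), (0.06, [277.3, 159.9])] ring [279.3 184.6]
160 269 ......................
161 269 ......................
162 269 ......................
163 269 ......................
164 269 ......................
165 269 ......................
166 269 ......................
167 269 ......................
168 269 ......................
169 269 ......................
170 269 ......................
171 269 .........###..........
172 269 ........#####.........
173 269 ........#####.........
174 269 .......######.........
175 269 .......######.........
176 269 .......######.........
177 269 .......######.........
178 269 .......######.........
179 269
[... 1006 characters left out ...]
####..........
175 235 .......######.........
176 235 .......######.........
177 235 .......######.........
178 235 .......#######........
179 235 .......#######........
180 235 .......#######........
181 235 .......#######........
182 235 .......#######........
183 235 .......#######........
184 235 .......#######........
185 235 .......########.......
186 235 ......##########......
187 235 .....############.....
188 235 .....############.....
189 235 .....###########......
190 235 .......#########......
191 235 .......########.......
192 235 ........########......
193 235 ........########......
tape_roll [[323, 247, 36, 35]]
pattern_weight [[269, 264, 31, 28]]
glue_jar [[164, 234, 29, 38]]
```

Both heads stand 30 mm out, as predicted for fully home. The bystanders haven't moved and the arm is clear.

```bash
python3 -c "
from rig import hand_in
print(hand_in())"
```

```text
the job is handed in; nothing more can be done
None
```

Both punches are fully home in their own tubes (about 30 mm standing out, neither moving under a press of over 20 N), the tape roll, weight and jar were left untouched, and the job was handed in at about 31 s, though I viewed 11 pictures where 10 were allowed.

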